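# Scoop the spare heatsinks into the clamped parts box

### The job

Turn the clamp knob free and slide the parts box's lid fully open. Gather all the small finned heatsinks on the flat scoop, lift them all together, carry them level to the box and tip them in, then lay the scoop flat on its rubber mat again, slide the lid fully shut and turn the knob back to clamp it. Leave everything else on the bench where it is.

Things in the scene. Friction and masses are not known exactly. Their poses are not given: they have to be found in the camera images.
- parts_box: fixed grey open-topped parts box, outside 120 (x) x 140 (y) mm, rim 65 mm high, walls and floor 5 mm; origin at the centre of its underside on the bench. Its far (+x) side carries a bracket with the clamp knob. The sliding lid covers it
- lid (a joint): travel of the box's flat aluminium lid: 0 shut, 0.125 m fully open; it slides along the box's +y (to the left, seen from the robot) with about 2 N of friction and stays where it is left. Lid 126 x 146 mm, 6 mm thick, top face 72.5 mm above the bench
- lid_handle (a point): grip point on the lid's upright black tab (50 mm along x, 14 mm thick along y, 36 mm tall, standing on the middle of the lid): 26 mm above the lid, 10 mm under the tab's top, 98.5 mm above the bench; moves with the lid; axes as the box
- clamp (a joint): angle of the clamp knob, a range of 0 to 1.57 rad, growing clockwise seen from above: 0 is clamped (its steel tongue bars the way of the pin on the lid's far edge, so do not force the lid), 1.57 is free (tongue clear; it clears from about 1.35 rad). Friction 0.08 N m; it stays where it is left. It can be clamped again only with the lid shut to within 3 mm
- clamp_grip (a point): grip point on the clamp knob's axis, 105 mm beyond the box's origin along the box's x, 100.5 mm above the bench and 10 mm under the knob's top. The knob's upright black grip bar is 40 mm long along this point's x, 14 mm thick along its y and 34 mm tall; it turns with the knob and lies along the box's x when clamped
- mat: fixed black rubber mat on which the scoop lies, 210 (x) x 180 (y) x 3 mm; origin at the centre of its underside
- scoop: loose flat steel scoop, 0.2 kg; origin at the centre of the pan's underside. Pan 114 (x) x 96 (y) mm, floor 3 mm, open lip at x = -57 (towards the robot at the start), side walls up to 13 mm, rear wall at x = +55 up to 19 mm above the underside. Handle: upright wooden bar, x = +57 to +139, 16 mm thick in y, 14 to 50 mm above the underside. Heatsinks slide off at 35 degrees of tilt
- scoop_grip (a point): grip point in the scoop's handle: 88 mm behind the scoop's origin (its +x), 34 mm above its underside; axes as the scoop
- sink_1: one of the small finned aluminium heatsinks to be put away: a block 32 (its x) x 22 (its y) x 22 mm high, 25 g, fins along its x; origin at the centre of its underside. Two to four of sink_1 to sink_5 are present; they stand upright on the bench at the start, at any yaw
- sink_2: one of the small finned aluminium heatsinks to be put away: a block 32 (its x) x 22 (its y) x 22 mm high, 25 g, fins along its x; origin at the centre of its underside. Two to four of sink_1 to sink_5 are present; they stand upright on the bench at the start, at any yaw
- sink_3: one of the small finned aluminium heatsinks to be put away: a block 32 (its x) x 22 (its y) x 22 mm high, 25 g, fins along its x; origin at the centre of its underside. Two to four of sink_1 to sink_5 are present; they stand upright on the bench at the start, at any yaw
- sink_4: one of the small finned aluminium heatsinks to be put away: a block 32 (its x) x 22 (its y) x 22 mm high, 25 g, fins along its x; origin at the centre of its underside. Two to four of sink_1 to sink_5 are present; they stand upright on the bench at the start, at any yaw
- sink_5: one of the small finned aluminium heatsinks to be put away: a block 32 (its x) x 22 (its y) x 22 mm high, 25 g, fins along its x; origin at the centre of its underside. Two to four of sink_1 to sink_5 are present; they stand upright on the bench at the start, at any yaw
- plug: bystander: chrome phone plug lying on the bench, 56 x 13 x 13 mm; origin under its centre
- fuse_cap: bystander: red plastic fuse cap, 20 mm across, 20 mm high; origin under its centre
- big_sink: bystander: large finned heatsink 80 x 60 x 34 mm, near the robot's right; origin under its centre. Not one of the small ones
- speaker: bystander: cream speaker cube, 100 mm; origin under its centre
- driver: bystander: screwdriver 200 mm long lying on the bench beyond the scoop; origin at its middle

How it is judged:
By the outcome, as a careful person would: the job done as asked, in the order asked, and still so for the second after the job is handed in, with the robot touching nothing.
Of sink_1, sink_2, sink_3, sink_4, sink_5 only 2 to 4 are there at a start; the rules pass over those that are not, and their reading is None.
At some moment in a run one of sink_1, sink_2, sink_3, sink_4, sink_5 may be knocked a few centimetres aside while the robot is not near it.
It also fails if it takes over 210 s, if anything falls off the work surface, if the arm or the gripper's body presses on something with over 40 N, if the wrist force passes 120 N, or if a joint passes its speed limit or range.

### The arm

A 6-joint arm with a two-finger parallel gripper is mounted at the origin on the work surface. World frame = base frame: x ahead of the robot, y to its left, z up, the work surface at z = 0. Lengths are in m, angles in rad, forces in N, time in s.
With the tool pointing down it reaches from about 0.35 to 0.925 m from the base axis. Payload 6.4 kg.
Tool frame: the origin (TCP) lies at the very end of the fingers, on their centre line; the grasp point (between the pads) lies 19 mm behind it; z points along the fingers, y is the line along which they close (so a half turn about z gives the same grasp; the last joint's range is limited). The gripper opens to 94 mm and grips with 3 to 60 N. Pads are 16 mm wide; open, the fingers measure 119 mm over their backs; the gripper's body (75 mm by 177 mm) begins 78 mm behind the grasp point.
Start: joints at [-1.441, 0.245, 1.558, -0, 1.339, -0.174], TCP at [0.194, -0.62, 0.205] pointing down, gripper open.
Joint ranges: [-3.13, 3.13], [-1.02, 2.26], [0.13, 2.54], [-0.95, 4.09], [0.21, 2.88], [-2.74, 2.74]. Speed limits (rad/s): [2.57, 2.57, 3.14, 3.14, 3.14, 3.14].

### API

Orientations are given as a unit quaternion [x, y, z, w].
In Python, from cell import arm gives the robot as it stands.
- The arm moves only by the tool shift_gripper, called after "Request:" in YAML: its name, and indented under it one key for each argument. Schema: {"type":"object","properties":{"increments":{"type":"object","properties":{"x":{"type":"array","items":{"type":"number"},"minItems":1,"maxItems":8},"y":{"type":"array","items":{"type":"number"},"minItems":1,"maxItems":8},"z":{"type":"array","items":{"type":"number"},"minItems":1,"maxItems":8},"drx":{"type":"array","items":{"type":"number"},"minItems":1,"maxItems":8},"dry":{"type":"array","items":{"type":"number"},"minItems":1,"maxItems":8},"drz":{"type":"array","items":{"type":"number"},"minItems":1,"maxItems":8}},"additionalProperties":false,"required":["x","y","z","drx","dry","drz"]},"jaw":{"type":"number"},"grip_force":{"type":"number"},"only":{"type":"string"},"quiet":{"type":"boolean"},"lines":{"type":"string"}},"required":["increments"],"additionalProperties":false}. increments is an object with one list for each field, all of the same length, 1 to 8, a row being the entries at one place: x, y, z (the shift in shares of the most that a row can go, 1 being 62.5 mm), drx, dry, drz (a rotation vector in normalised numbers (1 is 2 rad)); each row shifts and turns the commanded pose from where the row before left it, along the tool's axes as they then stand; what a row does not reach is not made up. A row lasts 1/8 s, in which the tool goes at most 0.0625 m and 0.188 rad, less where a joint would pass 70% of its speed; a pose out of reach is approached as far as the arm can. jaw is the finger opening in m, set as the call begins (left out keeps the last). The fingers move at their own pace and stop on an object; grip_force is the grip in N (left out, the last holds). Time passes only in rows, so rows that do not move let the fingers close. The tool returns the time, the measured TCP pose, the force, the opening and the grip force at its end. only (a regular expression) keeps the lines of the reply that match it, lines (a string "A,B") keeps lines A to B, and quiet returns only ok. Shift and turn numbers lie between -1 and 1, and a call with a number outside is refused. Input that does not fit is refused with a message, and nothing moves.
- arm.state(): the state, without advancing time (a new reading comes with each control period).
- arm.snapshot(name): name is "side" or "top"; returns the picture (400x640x3 uint8, blue, green, red); there is no depth.
- arm.camera_model(name): a dict with "fx", "fy", "cx", "cy" (pixels), "T" (4x4, takes a point from camera to world coordinates). Camera axes: x right, y up, looking along -z (the intrinsics and any distortion apply to the point x, -y, -z); pixel columns grow to the right and rows downward; lengths in m; the calibration is good to about 2 mm. A picture is of the moment at which its call begins. camera_model takes no time and is no camera call.
- arm.close_job(): hands the job in; it is judged then, once.
The state is a dict: "t": time; "q": joint angles; "qd": joint speeds; "joint_torque": joint torques, N m; "position": TCP position; "ee_rot": TCP orientation; "force": force on the tool from outside, world axes, zero at the start; "ft_torque": the same for the moment, N m; "gripper_width": finger opening in m; "finger_force": force on a finger pad.
Only numpy, scipy, OpenCV 4.12 (cv2) and the standard library are available. Lean on these libraries where they do the work, as an engineer would, in place of code of your own. Each camera call takes 0.05 s, during which the arm holds its last target. There are 200 camera calls.

## Working session

There is one attempt and no reset: what is moved stays moved. The work goes in short steps, Python scripts to look and compute and a tool call to move; the robot and the scene stay as the last step left them, time stands still between calls to the robot, and variables do not carry over. Pictures are saved under pics/ and viewed, at most 14 in all, crops included, and the job is handed in when it is done.

```bash
ls
```

Create h.py:
```python
import numpy as np, cv2
from cell import arm
from scipy.spatial.transform import Rotation as R
def snap(n,f):
    im=np.asarray(arm.snapshot(n)); cv2.imwrite('pics/'+f,im); return im
def ray(n,uv):
    m=arm.camera_model(n); T=np.array(m['T'])
    K=np.array([[m['fx'],0,m['cx']],[0,m['fy'],m['cy']],[0,0,1.]])
    d=np.array(m.get('dist',m.get('distortion',np.zeros(5))),float)
    p=cv2.undistortPoints(np.array([[uv]],float),K,d)[0,0]
    v=T[:3,:3]@np.array([p[0],-p[1],-1]); return T[:3,3],v
def onz(n,uv,z):
    o,v=ray(n,uv); return o+v*(z-o[2])/v[2]
def tri(uva,uvb,a='top',b='side'):
    o,v=ray(a,uva);p,w=ray(b,uvb)
    s=np.linalg.lstsq(np.c_[v,-w],p-o,rcond=None)[0]
    A,B=o+v*s[0],p+w*s[1]; return (A+B)/2,np.linalg.norm(A-B)
def proj(n,P):
    m=arm.camera_model(n);T=np.array(m['T']);p=np.linalg.inv(T)@np.r_[P,1]
    return m['cx']+m['fx']*p[0]/-p[2], m['cy']+m['fy']*-p[1]/-p[2]
```

```bash
mkdir -p pics
```

Run:
```python
from h import *
for n in('top','side'):
    snap(n,n+'0.png'); print(n,{k:np.round(v,3).tolist() if not isinstance(v,str) else v for k,v in arm.camera_model(n).items()})
print(arm.state())
```

```text
cell.py
pics
top {'fx': 366.932, 'fy': 366.932, 'cx': 320.854, 'cy': 197.126, 'T': [[-0.005, 0.995, -0.101, 0.446], [-1.0, -0.005, 0.006, -0.004], [0.005, 0.101, 0.995, 1.249], [0.0, 0.0, 0.0, 1.0]]}
side {'fx': 370.246, 'fy': 370.246, 'cx': 331.904, 'cy': 196.271, 'T': [[0.97, 0.124, -0.208, 0.356], [-0.242, 0.491, -0.837, -0.851], [-0.002, 0.862, 0.506, 0.61], [0.0, 0.0, 0.0, 1.0]]}
{'t': 0.1, 'q': array([-1.44114770e+00,  2.45743903e-01,  1.55881220e+00, -2.10923494e-06,
        1.33870606e+00, -1.74128443e-01]), 'qd': array([-1.30675996e-03, -7.10258165e-04, -2.39303620e-03, -3.00580154e-04,
        3.51042824e-05, -1.84328449e-04]), 'joint_torque': array([ 1.84117980e-06, -4.16913557e+01, -3.15525413e+01,  6.86439453e-02,
        3.09679157e-02, -4.78433071e-05]), 'position': array([ 0.19435283, -0.61973031,  0.20449872]), 'ee_rot': array([ 9.88486715e-01,  1.51305379e-01,  1.75375283e-05, -8.34574375e-04]), 'force': array([-0.75759564,  0.29235275,  0.9530847 ]), 'ft_torque': array([-0.0031017 ,  0.01548167, -0.03586674]), 'finger_force': 0.0, 'gripper_width': 0.0942681778728257}
```

View pics/top0.png

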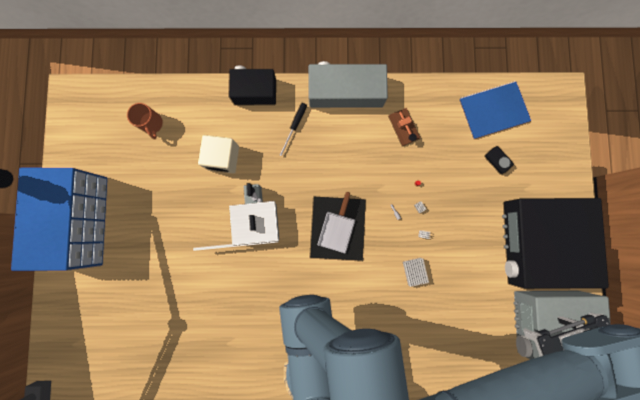

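View pics/side0.png

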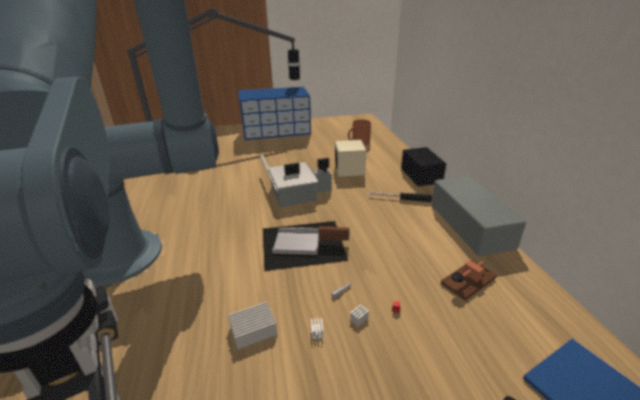

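The top view shows the box with its lid near (254,224) and the knob at (253,192). The scoop is at (337,232) on its mat, and two small sinks are at (421,208) and (425,235). The side view shows the same two sinks at (359,315) and (317,329). I'll zoom in.

Run:
```python
from h import *
t=cv2.imread('pics/top0.png');s=cv2.imread('pics/side0.png')
a=cv2.resize(t[170:270,185:285],(400,400),interpolation=cv2.INTER_CUBIC)
b=cv2.resize(t[180:280,300:400],(400,400),interpolation=cv2.INTER_CUBIC)
cv2.imwrite('pics/c1.png',np.hstack([a,b]))
a=cv2.resize(t[170:270,380:450],(420,600),interpolation=cv2.INTER_CUBIC)
b=cv2.resize(s[150:220,255:335],(375,328),interpolation=cv2.INTER_CUBIC)
c=cv2.resize(s[280:350,295:375],(375,272),interpolation=cv2.INTER_CUBIC)
cv2.imwrite('pics/c2.png',np.hstack([a,np.vstack([b,c])]))
```

```text
(no output)
```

View pics/c1.png

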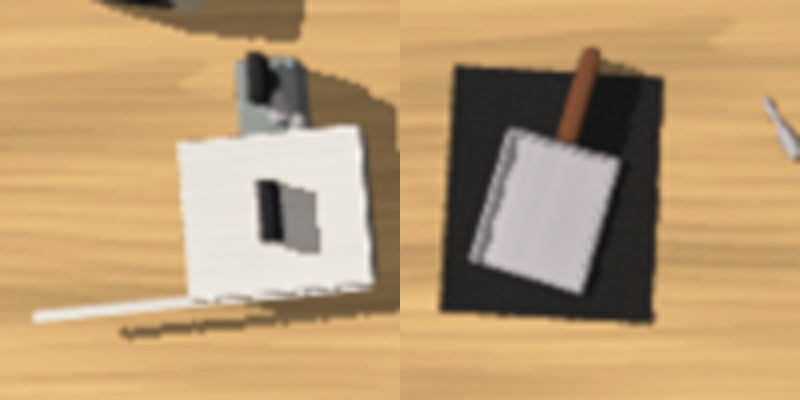

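View pics/c2.png

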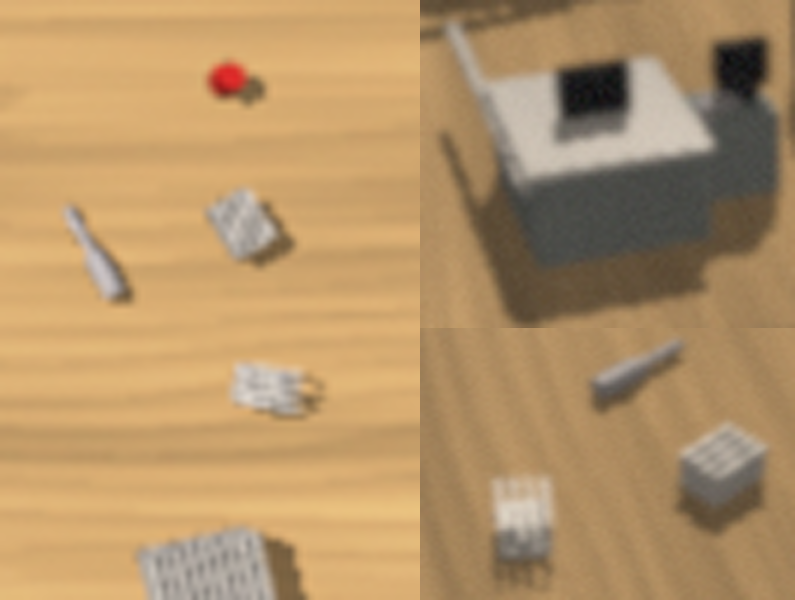

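Create m.py:
```python
from h import *
L=lambda x,y:(x/4+185-.4,y/4+170-.4); Q=lambda x,y:((x-400)/4+300-.4,y/4+180-.4)
S=lambda x,y:(380+x/6-.4,170+y/6-.4); B=lambda x,y:(255+(x-420)/4.6875-.4,150+y/4.686-.4); C=lambda x,y:(295+(x-420)/4.6875-.4,280+(y-328)/3.886-.4)
r=lambda p:np.round(p,4).tolist()
print('tab far/near', *[ (r(p),round(e,4)) for p,e in (tri(L(258,181),B(626,62)),tri(L(262,243),B(557,68)))])
print('knob far/near', *[ (r(p),round(e,4)) for p,e in (tri(L(248,55),B(765,38)),tri(L(252,103),B(714,44)))])
print('lid corner tri near-far(side 712,150/top 360,126)',tri(L(360,126),B(712,150)),'near-rob',tri(L(374,288),B(520,185)))
lc=np.array([onz('top',L(*p),.0725) for p in((177,143),(360,126),(374,288),(190,300))]);print('lid',r(lc),'c',r(lc.mean(0)),'sz',[round(np.linalg.norm(lc[i]-lc[i-1]),3) for i in range(4)])
mc=np.array([onz('top',Q(*p),.003) for p in((454,66),(662,78),(653,322),(441,310))]);print('mat c',r(mc.mean(0)),[round(np.linalg.norm(mc[i]-mc[i-1]),3) for i in range(4)])
pc=np.array([onz('top',Q(*p),z) for p,z in(((510,128),.02),((620,158),.02),((583,296),.008),((469,262),.008))]);print('pan',r(pc),'c',r(pc.mean(0)),[round(np.linalg.norm(pc[i]-pc[i-1]),3) for i in range(4)])
print('handle end top',r(onz('top',Q(591,48),.053)),'start',r(onz('top',Q(568,140),.053)))
for n,pts in(('A',((207,212),(247,188),(280,240),(240,262))),('B',((232,362),(305,372),(308,410),(233,402)))):
    k=np.array([onz('top',S(*p),.02) for p in pts]);print(n,r(k),'c',r(k.mean(0)))
print('A side',tri(S(240,222),C(723,448)))
print('cap',r(onz('top',S(230,78),.02)),'plug',r(onz('top',S(68,208),.005)),r(onz('top',S(120,295),.007)),'bigsink',r(onz('top',S(140,550),.034)),r(onz('top',S(250,528),.034)))
import cv2
```

```bash
python3 m.py
```

Add to h.py:
```python
BOX=np.array([.4828,.2054]); BY=.086
def box(x,y): c,s=np.cos(BY),np.sin(BY); return BOX+[c*x-s*y,s*x+c*y]
def plan(x,y,z,psi=None):
    s=arm.state();M=R.from_quat(s['ee_rot']).as_matrix();p=np.array(s['position'])
    yaw=np.arctan2(M[1,0],M[0,0]);d=M.T@(np.array([x,y,z])-p)
    print('tool d',np.round(d,4),'rz',None if psi is None else np.round((-(psi-yaw)+np.pi)%(2*np.pi)-np.pi,3),'q',np.round(s['q'],2),'yaw',round(yaw,3),'tilt',np.round(M[:,2],3),'t',s['t'])
```

```bash
python3 -c "
from h import *
print(box(.105,0)); plan(*box(.105,0),.204,3.228)"
```

```text
[0.58741195 0.21441887]
tool d [ 0.6246 -0.6784  0.0018] rz -2.924 q [-1.44  0.25  1.56 -0.    1.34 -0.17] yaw 0.304 tilt [-0.     0.002 -1.   ] t 0.1
```

Careful with the scale: shifts go in shares of 62.5 mm and turns go in shares of 2 rad. That gives: -0.0424 m is -0.6784, 0.039 m is 0.624.

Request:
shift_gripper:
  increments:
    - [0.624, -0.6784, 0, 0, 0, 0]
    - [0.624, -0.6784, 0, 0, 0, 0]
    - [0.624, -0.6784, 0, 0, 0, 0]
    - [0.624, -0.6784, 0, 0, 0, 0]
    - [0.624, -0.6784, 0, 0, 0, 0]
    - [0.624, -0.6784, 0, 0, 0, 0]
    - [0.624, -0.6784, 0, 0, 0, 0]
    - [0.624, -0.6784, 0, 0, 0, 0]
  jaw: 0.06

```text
refused: increments: the value is not of type 'object' (schema: type "object"). Nothing was moved.
```

Refused on format, not on reach. It needs an object with one list for each field.

Request:
shift_gripper:
  increments: {"x": [0.624, 0.624, 0.624, 0.624, 0.624, 0.624, 0.624, 0.624], "y": [-0.6784, -0.6784, -0.6784, -0.6784, -0.6784, -0.6784, -0.6784, -0.6784], "z": [0, 0, 0, 0, 0, 0, 0, 0], "drx": [0, 0, 0, 0, 0, 0, 0, 0], "dry": [0, 0, 0, 0, 0, 0, 0, 0], "drz": [0, 0, 0, 0, 0, 0, 0, 0]}
  jaw: 0.06

```text
t: 1.1
position: [0.391, -0.2014, 0.2053]
ee_rot: [0.989, 0.151, 0.0, -0.0]
force: [0.6, -0.4, -0.3]
gripper_width: 0.0598
finger_force: 0.0
```

Request:
shift_gripper:
  increments: {"x": [0.624, 0.624, 0.624, 0.624, 0.624, 0.624, 0.624, 0.624], "y": [-0.6784, -0.6784, -0.6784, -0.6784, -0.6784, -0.6784, -0.6784, -0.6784], "z": [0, 0, 0, 0, 0, 0, 0, 0], "drx": [0, 0, 0, 0, 0, 0, 0, 0], "dry": [0, 0, 0, 0, 0, 0, 0, 0], "drz": [0, 0, 0, 0, 0, 0, 0, 0]}

```text
t: 2.1
position: [0.5872, 0.2156, 0.205]
ee_rot: [0.988, 0.151, -0.0, 0.0]
force: [0.3, -1.0, 1.3]
gripper_width: 0.0599
finger_force: 0.0
```

Request:
shift_gripper:
  increments: {"x": [0, 0, 0, 0, 0, 0, 0, 0], "y": [0, 0, 0, 0, 0, 0, 0, 0], "z": [0, 0, 0, 0, 0, 0, 0, 0], "drx": [0, 0, 0, 0, 0, 0, 0, 0], "dry": [0, 0, 0, 0, 0, 0, 0, 0], "drz": [-0.09, -0.09, -0.09, -0.09, -0.09, -0.09, -0.09, -0.09]}

```text
t: 3.1
position: [0.5866, 0.2137, 0.2049]
ee_rot: [0.641, 0.767, -0.0, -0.0]
force: [0.4, 0.4, -0.5]
gripper_width: 0.0598
finger_force: 0.0
```

Request:
shift_gripper:
  increments: {"x": [0, 0, 0, 0, 0, 0, 0, 0], "y": [0, 0, 0, 0, 0, 0, 0, 0], "z": [0, 0, 0, 0, 0, 0, 0, 0], "drx": [0, 0, 0, 0, 0, 0, 0, 0], "dry": [0, 0, 0, 0, 0, 0, 0, 0], "drz": [-0.09, -0.09, -0.09, -0.09, -0.09, -0.09, -0.09, -0.09]}

```text
t: 4.1
position: [0.5866, 0.2137, 0.2048]
ee_rot: [-0.024, 1.0, -0.0, -0.001]
force: [-0.5, 0.5, -0.3]
gripper_width: 0.06
finger_force: 0.0
```

```bash
python3 -c "
from h import *
plan(*box(.105,0),.084,3.228)"
```

```text
tool d [-0.001   0.0007  0.1208] rz -0.038 q [ 0.17  0.19  1.63  0.    1.33 -1.45] yaw -3.093 tilt [-0.001 -0.    -1.   ] t 4.1
```

Converted, 0.04 m is 0.64, 0.03 m is 0.48, -0.038 rad is -0.019.

Request:
shift_gripper:
  increments: {"x": [-0.016, 0, 0, 0, 0], "y": [0.0112, 0, 0, 0, 0], "z": [0.64, 0.64, 0.48, 0.16, 0], "drx": [0, 0, 0, 0, 0], "dry": [0, 0, 0, 0, 0], "drz": [-0.019, 0, 0, 0, 0]}
  jaw: 0.05
  grip_force: 20

```text
t: 4.72
position: [0.5877, 0.2145, 0.0852]
ee_rot: [-0.04, 0.999, -0.0, -0.0]
force: [0.5, 0.6, 1.3]
gripper_width: 0.0501
finger_force: 0.0
```

Request:
shift_gripper:
  increments: {"x": [0, 0, 0, 0], "y": [0, 0, 0, 0], "z": [0, 0, 0, 0], "drx": [0, 0, 0, 0], "dry": [0, 0, 0, 0], "drz": [0, 0, 0, 0]}
  jaw: 0
  grip_force: 20

```text
t: 5.22
position: [0.5878, 0.2163, 0.0861]
ee_rot: [-0.039, 0.999, 0.002, 0.0]
force: [-1.3, 10.9, 2.1]
gripper_width: 0.0137
finger_force: 20.2
```

```bash
python3 -c "
from h import *
plan(*box(.105,0),.084,3.228);print(arm.state()['ft_torque'])"
```

```text
tool d [ 0.0006 -0.0018  0.0021] rz -0.007 q [ 0.17  0.32  1.7   0.    1.12 -1.48] yaw -3.063 tilt [ 0.     0.004 -1.   ] t 5.225
[ 1.63287165  0.02050327 -0.01065526]
```

Converted, 0.002 m is 0.032.

Request:
shift_gripper:
  increments: {"x": [0, 0], "y": [0.032, 0], "z": [0, 0], "drx": [0, 0], "dry": [0, 0], "drz": [0, 0]}
  grip_force: 25

```text
t: 5.48
position: [0.5879, 0.2165, 0.0861]
ee_rot: [-0.04, 0.999, -0.0, 0.0]
force: [-1.9, -0.4, 5.6]
gripper_width: 0.0138
finger_force: 25.0
```

Request:
shift_gripper:
  increments: {"x": [0, 0, 0, 0, 0, 0, 0], "y": [0, 0, 0, 0, 0, 0, 0], "z": [0, 0, 0, 0, 0, 0, 0], "drx": [0, 0, 0, 0, 0, 0, 0], "dry": [0, 0, 0, 0, 0, 0, 0], "drz": [0.075, 0.075, 0.075, 0.075, 0.075, 0.075, 0]}

```text
t: 6.35
position: [0.589, 0.2194, 0.0861]
ee_rot: [0.399, 0.917, 0.004, 0.001]
force: [3.7, 9.1, -0.8]
gripper_width: 0.0136
finger_force: 25.0
```

```bash
python3 -c "
from h import *
plan(.5874,.2164,.084,3.228);print(arm.state()['ft_torque'])"
```

```text
tool d [-0.0011 -0.0032  0.0021] rz -0.908 q [ 0.17  0.32  1.7   0.01  1.12 -0.58] yaw 2.32 tilt [ 0.004  0.006 -1.   ] t 6.35
[ 1.9214713  -0.67106256 -0.06198569]
```

Converted, 0.002 m is 0.032, 0.001 m is 0.016, 0.15 rad is 0.075.

Request:
shift_gripper:
  increments: {"x": [0.016, 0, 0, 0, 0, 0, 0, 0], "y": [0.032, 0, 0, 0, 0, 0, 0, 0], "z": [0, 0, 0, 0, 0, 0, 0, 0], "drx": [0, 0, 0, 0, 0, 0, 0, 0], "dry": [0, 0, 0, 0, 0, 0, 0, 0], "drz": [0.05, 0.075, 0.075, 0.075, 0.05, 0.02, 0, 0]}

```text
t: 7.35
position: [0.5912, 0.2205, 0.0862]
ee_rot: [0.685, 0.729, 0.004, 0.001]
force: [8.0, 7.5, -3.6]
gripper_width: 0.0139
finger_force: 25.5
```

```bash
python3 -c "
from h import *
plan(.5874,.2164,.084,3.228);print(arm.state()['ft_torque'])"
```

```text
tool d [-0.0038 -0.0041  0.0021] rz -1.595 q [0.18 0.32 1.69 0.   1.12 0.11] yaw 1.633 tilt [ 0.008  0.004 -1.   ] t 7.35
[ 1.34910237 -1.43974673  0.49850819]
```

Converted, -0.04 m is -0.64, -0.03 m is -0.48, -0.18 rad is -0.09.

```bash
sed -i 's/BOX=np.array(\[.4828,.2054\])/BOX=np.array([.486,.2072])/' h.py
```

Request:
shift_gripper:
  increments: {"x": [0, 0, 0, 0, 0, 0, 0, 0], "y": [0, 0, 0, 0, 0, 0, 0, 0], "z": [0, 0, -0.48, -0.64, -0.48, 0, 0, 0], "drx": [0, 0, 0, 0, 0, 0, 0, 0], "dry": [0, 0, 0, 0, 0, 0, 0, 0], "drz": [0, 0, 0, 0, 0, -0.09, -0.09, -0.09]}
  jaw: 0.05

```text
t: 8.35
position: [0.5882, 0.2182, 0.1851]
ee_rot: [0.464, 0.886, -0.0, -0.0]
force: [-0.1, -0.9, 0.1]
gripper_width: 0.0497
finger_force: 0.0
```

Request:
shift_gripper:
  increments: {"x": [0, 0, 0, 0, 0, 0, 0], "y": [0, 0, 0, 0, 0, 0, 0], "z": [0, 0, 0, 0, 0, 0, 0], "drx": [0, 0, 0, 0, 0, 0, 0], "dry": [0, 0, 0, 0, 0, 0, 0], "drz": [-0.09, -0.09, -0.09, -0.09, -0.09, -0.0775, 0]}

```text
t: 9.22
position: [0.5882, 0.2183, 0.185]
ee_rot: [-0.042, 0.999, -0.0, -0.0]
force: [0.4, 0.2, -0.8]
gripper_width: 0.05
finger_force: 0.0
```

```bash
python3 -c "
from h import *
t=snap('top','t1.png')
plan(*box(0,0),.082,3.228)
cv2.imwrite('pics/c3.png',cv2.resize(t[150:280,160:450],(800,359),interpolation=cv2.INTER_CUBIC))"
```

```text
tool d [ 0.1028 -0.0027  0.1032] rz -0.004 q [ 0.18  0.21  1.63 -0.    1.3  -1.48] yaw -3.059 tilt [-0.001 -0.    -1.   ] t 9.275
```

View pics/c3.png

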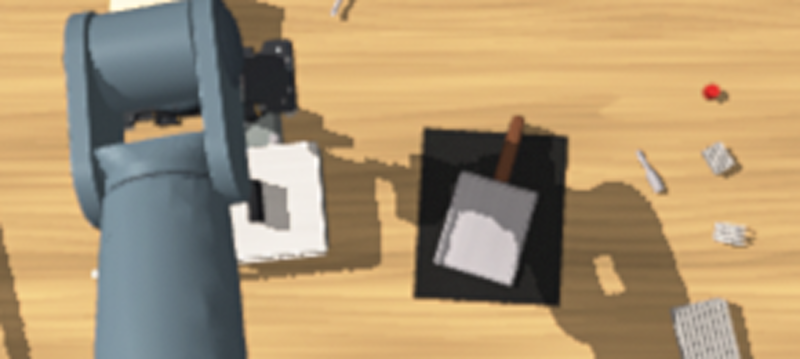

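The arm hides the knob, the lid tab shows at (257,200), and the sinks at (718,158) and (733,233) haven't moved. Next I'll grip the lid tab.

Converted, 0.0518 m is 0.8288, 0.051 m is 0.816.

Request:
shift_gripper:
  increments: {"x": [0.816, 0.8288, 0, 0, 0, 0, 0], "y": [-0.0208, -0.0208, 0, 0, 0, 0, 0], "z": [0, 0, 0.64, 0.64, 0.32, 0.048, 0], "drx": [0, 0, 0, 0, 0, 0, 0], "dry": [0, 0, 0, 0, 0, 0, 0], "drz": [0, 0, 0, 0, 0, 0, 0]}

```text
t: 10.15
position: [0.4869, 0.2073, 0.0832]
ee_rot: [-0.042, 0.999, 0.0, 0.0]
force: [0.1, 0.5, -0.3]
gripper_width: 0.0501
finger_force: 0.0
```

Request:
shift_gripper:
  increments: {"x": [0, 0, 0, 0], "y": [0, 0, 0, 0], "z": [0, 0, 0, 0], "drx": [0, 0, 0, 0], "dry": [0, 0, 0, 0], "drz": [0, 0, 0, 0]}
  jaw: 0
  grip_force: 25

```text
t: 10.65
position: [0.4865, 0.2072, 0.0827]
ee_rot: [-0.043, 0.999, -0.0, 0.0]
force: [-0.1, 5.2, 1.2]
gripper_width: 0.014
finger_force: 25.0
```

```bash
python3 -c "
from h import *
plan(*box(0,0),.082,3.228)"
```

```text
tool d [0.0005 0.     0.0007] rz -0.001 q [ 0.19  0.11  1.95 -0.    1.08 -1.47] yaw -3.056 tilt [ 0. -0. -1.] t 10.65
```

Converted, 0.02 m is 0.32, 0.018 m is 0.288.

Request:
shift_gripper:
  increments: {"x": [0, 0, 0, 0, 0, 0, 0, 0], "y": [0.24, 0.32, 0.32, 0.32, 0.32, 0.288, 0.16, 0], "z": [0, 0, 0, 0, 0, 0, 0, 0], "drx": [0, 0, 0, 0, 0, 0, 0, 0], "dry": [0, 0, 0, 0, 0, 0, 0, 0], "drz": [0, 0, 0, 0, 0, 0, 0, 0]}

```text
t: 11.65
position: [0.4747, 0.3312, 0.0826]
ee_rot: [-0.043, 0.999, -0.0, -0.001]
force: [-5.7, -1.0, 6.4]
gripper_width: 0.014
finger_force: 25.0
```

Request:
shift_gripper:
  increments: {"x": [0, 0, 0], "y": [0.048, 0.032, 0], "z": [0, 0, 0], "drx": [0, 0, 0], "dry": [0, 0, 0], "drz": [0, 0, 0]}

```text
t: 12.02
position: [0.4747, 0.3313, 0.0826]
ee_rot: [-0.043, 0.999, -0.005, -0.002]
force: [-4.8, -20.3, 12.2]
gripper_width: 0.014
finger_force: 25.0
```

```bash
python3 -c "
from h import *
plan(*box(0,.125),.082,3.228)"
```

```text
tool d [-0.0007  0.0004  0.0006] rz 0.0 q [ 0.42  0.23  1.82 -0.01  1.1  -1.24] yaw -3.055 tilt [-0.004 -0.01  -1.   ] t 12.025
```

Converted, -0.05 m is -0.8, -0.04 m is -0.64.

Request:
shift_gripper:
  increments: {"x": [0, 0, 0, 0, 0, 0], "y": [-0.064, 0, 0, 0, 0, 0], "z": [0, 0, -0.64, -0.8, -0.8, 0], "drx": [0, 0, 0, 0, 0, 0], "dry": [0, 0, 0, 0, 0, 0], "drz": [0, 0, 0, 0, 0, 0]}
  jaw: 0.06

```text
t: 12.78
position: [0.4782, 0.3329, 0.2278]
ee_rot: [-0.043, 0.999, 0.002, 0.005]
force: [0.1, 0.0, 0.0]
gripper_width: 0.06
finger_force: 0.0
```

Run:
```python
from h import *
t=snap('top','t2.png');s=snap('side','s2.png')
a=cv2.resize(t[195:245,405:440],(420,600),interpolation=cv2.INTER_CUBIC)
c=cv2.resize(s[295:345,300:375],(375,250),interpolation=cv2.INTER_CUBIC)
b=cv2.resize(s[130:200,255:330],(375,350),interpolation=cv2.INTER_CUBIC)
cv2.imwrite('pics/c4.png',np.hstack([a,np.vstack([b,c])]))
```

```text
(no output)
```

View pics/c4.png

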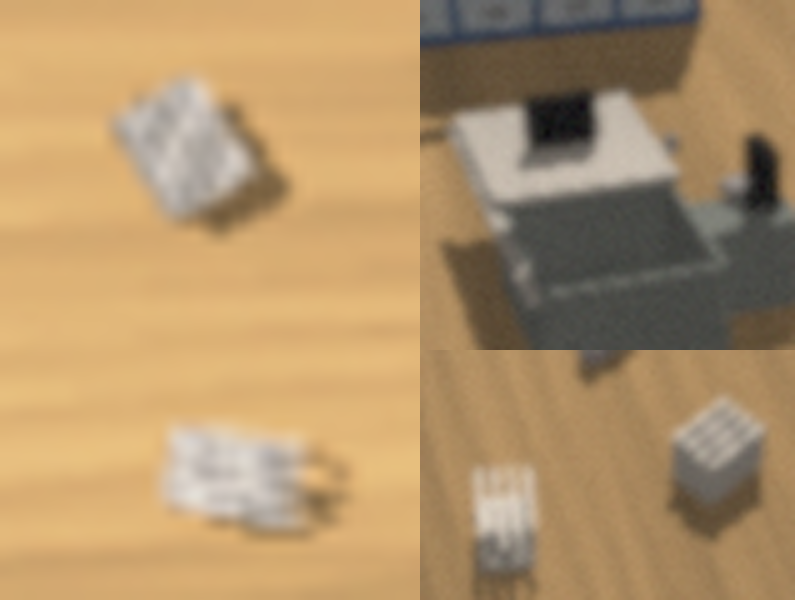

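The side crop shows the lid fully open with an empty box below it, and the knob bar turned across the box at (762,170). In the top crop, sink A is at (185,148) and sink B at (232,475).

Run:
```python
from h import *
t=cv2.imread('pics/t2.png');s=cv2.imread('pics/s2.png')
S=lambda x,y:(300+(x-420)/5-.4,295+(y-350)/5-.4);T=lambda x,y:(405+x/12-.45,195+y/12-.45)
k=np.array([onz('side',S(*p),.022) for p in((675,437),(722,397),(763,430),(715,470))]);print('A side',k.round(4),k.mean(0))
print('A tri',tri(T(182,148) if 0 else T(195,148),S(719,434)))
k=np.array([onz('side',S(*p),.022) for p in((473,467),(535,467))]);print('B side back edge',k.round(4))
# masks, low saturation
hsv=cv2.cvtColor(t,cv2.COLOR_BGR2HSV);m=((hsv[...,1]<80)&(hsv[...,2]>110)).astype(np.uint8)
m[:, :405]=0;m[:,440:]=0;m[:195]=0;m[245:]=0
for c in cv2.findContours(m,0,1)[0]:
    if cv2.contourArea(c)<15: continue
    r=cv2.minAreaRect(c);P=np.array([onz('top',p,.011) for p in cv2.boxPoints(r)]);e=P[1]-P[0];f=P[2]-P[1]
    g=e if np.linalg.norm(e)>np.linalg.norm(f) else f
    print('top rect c',P.mean(0).round(4),np.linalg.norm(e).round(4),np.linalg.norm(f).round(4),'long yaw',np.arctan2(g[1],g[0]).round(3))
```

```text
A side [[ 0.5216 -0.3422  0.022 ]
 [ 0.5469 -0.3262  0.022 ]
 [ 0.5578 -0.3474  0.022 ]
 [ 0.5324 -0.3624  0.022 ]] [ 0.53968037 -0.34455013  0.022     ]
A tri (array([ 0.53736742, -0.34609612,  0.02343897]), np.float64(0.0035324061743470213))
B side back edge [[ 0.4384 -0.3373  0.022 ]
 [ 0.4626 -0.3434  0.022 ]]
top rect c [ 0.4452 -0.3566  0.011 ] 0.0251 0.0388 long yaw -1.773
top rect c [ 0.5367 -0.3455  0.011 ] 0.0296 0.0353 long yaw -2.579
```

```bash
python3 -c "
from h import *
plan(.538,-.345,.15,.55)"
```

```text
tool d [-0.0042 -0.6793  0.0719] rz 2.677 q [ 0.41  0.07  1.73  0.    1.35 -1.24] yaw -3.056 tilt [ 0.     0.001 -1.   ] t 12.875
```

Converted, -0.0566 m is -0.9056.

Request:
shift_gripper:
  increments: {"x": [0, 0, 0, 0, 0, 0, 0, 0], "y": [-0.9056, -0.9056, -0.9056, -0.9056, -0.9056, -0.9056, -0.9056, -0.9056], "z": [0, 0, 0, 0, 0, 0, 0, 0], "drx": [0, 0, 0, 0, 0, 0, 0, 0], "dry": [0, 0, 0, 0, 0, 0, 0, 0], "drz": [0, 0, 0, 0, 0, 0, 0, 0]}

```text
t: 13.88
position: [0.5133, -0.1215, 0.22]
ee_rot: [-0.043, 0.999, 0.001, -0.002]
force: [1.2, 0.4, 0.2]
gripper_width: 0.0599
finger_force: 0.0
```

Request:
shift_gripper:
  increments: {"x": [0, 0, 0, -0.064, 0, 0, 0, 0], "y": [-0.9056, -0.9056, -0.9056, -0.9056, 0, 0, 0, 0], "z": [0, 0, 0, 0, 0, 0, 0, 0], "drx": [0, 0, 0, 0, 0, 0, 0, 0], "dry": [0, 0, 0, 0, 0, 0, 0, 0], "drz": [0, 0, 0, 0, 0.09, 0.09, 0.09, 0.09]}

```text
t: 14.88
position: [0.5369, -0.3446, 0.2194]
ee_rot: [0.315, 0.949, 0.001, -0.002]
force: [0.0, 0.2, 0.4]
gripper_width: 0.0602
finger_force: 0.0
```

Request:
shift_gripper:
  increments: {"x": [0, 0, 0, 0, 0, 0, 0, 0], "y": [0, 0, 0, 0, 0, 0, 0, 0], "z": [0, 0, 0, 0, 0, 0, 0, 0], "drx": [0, 0, 0, 0, 0, 0, 0, 0], "dry": [0, 0, 0, 0, 0, 0, 0, 0], "drz": [0.09, 0.09, 0.09, 0.09, 0.09, 0.09, 0.09, 0.09]}

```text
t: 15.88
position: [0.5369, -0.3445, 0.2194]
ee_rot: [0.863, 0.506, -0.0, -0.002]
force: [0.2, 0.1, 0.7]
gripper_width: 0.0601
finger_force: 0.0
```

Request:
shift_gripper:
  increments: {"x": [0, 0, 0, 0], "y": [0, 0, 0, 0], "z": [0.32, 0.64, 0.16, 0], "drx": [0, 0, 0, 0], "dry": [0, 0, 0, 0], "drz": [0.09, 0.09, 0.075, 0]}
  jaw: 0.05

```text
t: 16.38
position: [0.5362, -0.344, 0.1488]
ee_rot: [0.961, 0.276, -0.002, -0.003]
force: [1.0, 0.3, 0.5]
gripper_width: 0.0502
finger_force: 0.0
```

```bash
python3 -c "
from h import *
plan(.538,-.345,.008,.55)"
```

```text
tool d [0.0012 0.0026 0.1407] rz 0.009 q [-0.75  0.27  1.63  0.    1.24  0.26] yaw 0.559 tilt [-0.004  0.004 -1.   ] t 16.375
```

Converted, 0.05 m is 0.8, 0.005 m is 0.08, 0.009 rad is 0.0045.

Request:
shift_gripper:
  increments: {"x": [0.016, 0, 0, 0, 0, 0], "y": [0.0416, 0, 0, 0, 0, 0], "z": [0.8, 0.8, 0.48, 0.16, 0.08, 0], "drx": [0, 0, 0, 0, 0, 0], "dry": [0, 0, 0, 0, 0, 0], "drz": [0.0045, 0, 0, 0, 0, 0]}

```text
t: 17.12
position: [0.5405, -0.3479, 0.0087]
ee_rot: [0.963, 0.271, 0.001, 0.001]
force: [0.3, 0.1, 0.0]
gripper_width: 0.0501
finger_force: 0.0
```

Request:
shift_gripper:
  increments: {"x": [0, 0, 0], "y": [0, 0, 0], "z": [0, 0, 0], "drx": [0, 0, 0], "dry": [0, 0, 0], "drz": [0, 0, 0]}
  jaw: 0
  grip_force: 15

```text
t: 17.5
position: [0.5399, -0.3474, 0.0079]
ee_rot: [0.963, 0.271, 0.0, 0.0]
force: [-0.6, 0.1, -0.1]
gripper_width: 0.0233
finger_force: 0.1
```

Request:
shift_gripper:
  increments: {"x": [0, 0, 0, 0], "y": [0, 0, 0, 0], "z": [-0.48, -0.8, -0.8, 0], "drx": [0, 0, 0, 0], "dry": [0, 0, 0, 0], "drz": [0, 0, 0, 0]}

```text
t: 18.0
position: [0.5423, -0.3495, 0.1432]
ee_rot: [0.963, 0.271, 0.003, 0.004]
force: [0.8, 0.3, -0.7]
gripper_width: 0.0223
finger_force: 15.0
```

```bash
python3 -c "
from h import *
plan(.4791,-.0686,.13,-.277)"
```

```text
tool d [ 0.0923 -0.2728  0.0108] rz 0.825 q [-0.75  0.29  1.63  0.    1.22  0.27] yaw 0.548 tilt [ 0.008 -0.007 -1.   ] t 18.0
```

Converted, -0.0546 m is -0.8736, 0.0184 m is 0.2944, 0.165 rad is 0.0825.

Request:
shift_gripper:
  increments: {"x": [0.2944, 0.2944, 0.2944, 0.2944, 0.2944, 0, 0, 0], "y": [-0.8736, -0.8736, -0.8736, -0.8736, -0.8736, 0, 0, 0], "z": [0, 0, 0, 0, 0, 0, 0, 0], "drx": [0, 0, 0, 0, 0, 0, 0, 0], "dry": [0, 0, 0, 0, 0, 0, 0, 0], "drz": [0, 0, 0, 0, 0, 0.0825, 0.0825, 0.0825]}

```text
t: 19.0
position: [0.4753, -0.0657, 0.1362]
ee_rot: [1.0, 0.024, -0.001, -0.0]
force: [0.2, -0.7, -0.8]
gripper_width: 0.022
finger_force: 15.0
```

Request:
shift_gripper:
  increments: {"x": [0, 0, 0, 0], "y": [0, 0, 0, 0], "z": [0.16, 0, 0, 0], "drx": [0, 0, 0, 0], "dry": [0, 0, 0, 0], "drz": [0.0825, 0.0825, 0, 0]}

```text
t: 19.5
position: [0.4758, -0.0662, 0.1269]
ee_rot: [0.991, -0.137, -0.0, -0.0]
force: [-1.0, 0.2, 0.2]
gripper_width: 0.0221
finger_force: 15.0
```

Run:
```python
from h import *
t=snap('top','t3.png');s=snap('side','s3.png')
c=cv2.resize(s[160:350,230:400],(537,600),interpolation=cv2.INTER_CUBIC)
cv2.imwrite('pics/c5.png',c)
plan(.4791,-.0686,.016,-.277)
```

```text
tool d [0.0036 0.0014 0.1113] rz 0.001 q [-0.37 -0.07  2.05  0.    1.17  1.47] yaw -0.276 tilt [-0.  0. -1.] t 19.6
```

View pics/c5.png

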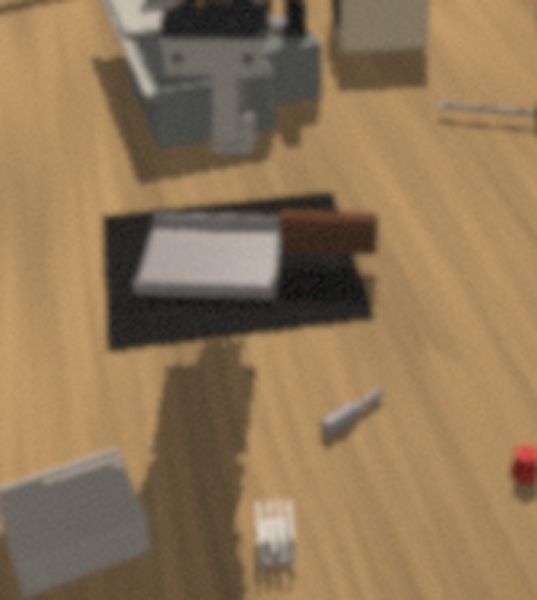

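Sink A is held at the fingertips near (233,140). The scoop on its mat and sink B at (274,535) haven't moved.

Converted, 0.04 m is 0.64, 0.02 m is 0.32.

Request:
shift_gripper:
  increments: {"x": [0.0576, 0, 0, 0, 0], "y": [0.0224, 0, 0, 0, 0], "z": [0.64, 0.64, 0.32, 0.096, 0], "drx": [0, 0, 0, 0, 0], "dry": [0, 0, 0, 0, 0], "drz": [0, 0, 0, 0, 0]}

```text
t: 20.23
position: [0.4795, -0.0687, 0.0218]
ee_rot: [0.99, -0.138, 0.0, 0.0]
force: [-0.4, -0.5, -1.2]
gripper_width: 0.0219
finger_force: 15.0
```

Request:
shift_gripper:
  increments: {"x": [0, 0, 0], "y": [0, 0, 0], "z": [0.048, 0.048, 0], "drx": [0, 0, 0], "dry": [0, 0, 0], "drz": [0, 0, 0]}

```text
t: 20.6
position: [0.4793, -0.0687, 0.0156]
ee_rot: [0.99, -0.138, 0.0, 0.0]
force: [-0.1, -0.2, -0.6]
gripper_width: 0.0219
finger_force: 15.0
```

Converted, 0.002 m is 0.032.

Request:
shift_gripper:
  increments: {"x": [0, 0, 0], "y": [0, 0, 0], "z": [0.032, 0, 0], "drx": [0, 0, 0], "dry": [0, 0, 0], "drz": [0, 0, 0]}

```text
t: 20.98
position: [0.4796, -0.0687, 0.0144]
ee_rot: [0.99, -0.138, -0.0, 0.0]
force: [-2.8, 1.1, 7.6]
gripper_width: 0.0218
finger_force: 15.0
```

Request:
shift_gripper:
  increments: {"x": [0, 0, 0, 0, 0, 0, 0], "y": [0, 0, 0, 0, 0, 0, 0], "z": [0, 0, 0, -0.48, -0.8, -0.8, 0], "drx": [0, 0, 0, 0, 0, 0, 0], "dry": [0, 0, 0, 0, 0, 0, 0], "drz": [0, 0, 0, 0, 0, 0, 0]}
  jaw: 0.05

```text
t: 21.85
position: [0.4822, -0.0697, 0.148]
ee_rot: [0.99, -0.138, 0.005, 0.001]
force: [1.3, -0.5, -0.4]
gripper_width: 0.0499
finger_force: 0.0
```

Run:
```python
from h import *
plan(.447,-.356,.138,1.35)
plan(.447,-.356,.138,1.35-np.pi)
```

```text
tool d [0.0444 0.285  0.0106] rz -1.627 q [-0.38 -0.09  2.02  0.    1.2   1.47] yaw -0.277 tilt [ 0.009 -0.003 -1.   ] t 21.85
tool d [0.0444 0.285  0.0106] rz 1.515 q [-0.38 -0.09  2.02  0.    1.2   1.47] yaw -0.277 tilt [ 0.009 -0.003 -1.   ] t 21.85
```

Converted, 0.057 m is 0.912, 0.009 m is 0.144, -0.18 rad is -0.09.

Request:
shift_gripper:
  increments: {"x": [0.144, 0.144, 0.144, 0.144, 0.1344, 0, 0, 0], "y": [0.912, 0.912, 0.912, 0.912, 0.912, 0, 0, 0], "z": [0, 0, 0, 0, 0, 0, 0, 0], "drx": [0, 0, 0, 0, 0, 0, 0, 0], "dry": [0, 0, 0, 0, 0, 0, 0, 0], "drz": [0, 0, 0, 0, 0, -0.09, -0.09, -0.09]}

```text
t: 22.85
position: [0.4431, -0.3544, 0.1415]
ee_rot: [0.991, 0.134, -0.001, -0.001]
force: [0.2, -0.5, -0.1]
gripper_width: 0.0499
finger_force: 0.0
```

Request:
shift_gripper:
  increments: {"x": [0, 0, 0, 0, 0, 0, 0], "y": [0, 0, 0, 0, 0, 0, 0], "z": [0, 0, 0, 0, 0, 0, 0], "drx": [0, 0, 0, 0, 0, 0, 0], "dry": [0, 0, 0, 0, 0, 0, 0], "drz": [-0.09, -0.09, -0.09, -0.09, -0.09, -0.0925, 0]}

```text
t: 23.72
position: [0.4434, -0.3542, 0.1419]
ee_rot: [0.782, 0.623, -0.0, -0.001]
force: [0.4, 0.3, -0.5]
gripper_width: 0.0498
finger_force: 0.0
```

Run:
```python
from h import *
t=snap('top','t4.png');s=snap('side','s4.png')
a=cv2.resize(t[175:275,300:440],(784,560),interpolation=cv2.INTER_CUBIC)
c=cv2.resize(s[210:350,250:380],(520,560),interpolation=cv2.INTER_CUBIC)
cv2.imwrite('pics/c6.png',cv2.resize(np.hstack([a[:,:280],c]),(800,560)))
plan(.447,-.356,.008,1.35)
```

```text
tool d [-0.0008  0.0039  0.1344] rz -0.005 q [-0.87  0.12  1.82  0.    1.2  -0.65] yaw 1.345 tilt [-0.001  0.001 -1.   ] t 23.825
```

View pics/c6.png

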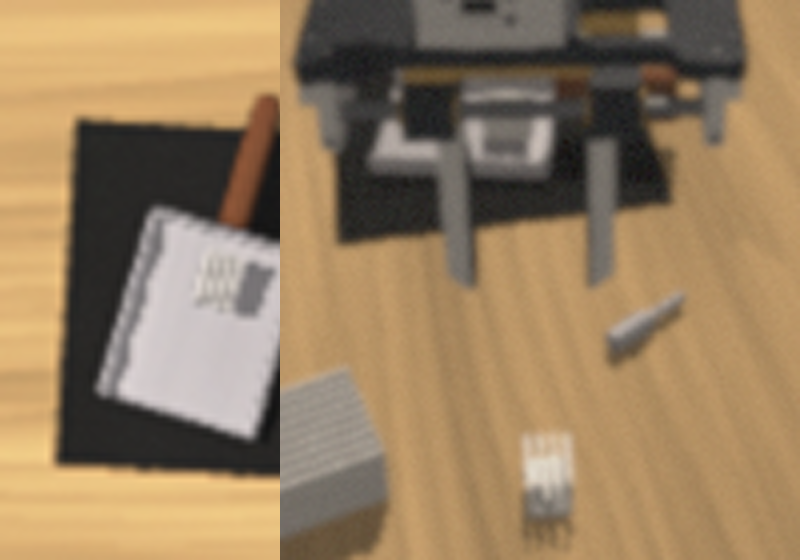

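Sink A stands upright on the pan at (225,283). Sink B hasn't moved, at (547,475). Next I'll pick B.

Converted, 0.05 m is 0.8, 0.025 m is 0.4.

Request:
shift_gripper:
  increments: {"x": [-0.016, 0, 0, 0, 0, 0], "y": [0.064, 0, 0, 0, 0, 0], "z": [0.8, 0.8, 0.4, 0.128, 0.032, 0], "drx": [0, 0, 0, 0, 0, 0], "dry": [0, 0, 0, 0, 0, 0], "drz": [0, 0, 0, 0, 0, 0]}

```text
t: 24.58
position: [0.4483, -0.3576, 0.0097]
ee_rot: [0.782, 0.624, 0.0, 0.001]
force: [-0.8, 1.0, 0.3]
gripper_width: 0.0498
finger_force: 0.0
```

Request:
shift_gripper:
  increments: {"x": [0, 0, 0, 0, 0], "y": [0, 0, 0, 0, 0], "z": [0, 0, 0, 0, 0], "drx": [0, 0, 0, 0, 0], "dry": [0, 0, 0, 0, 0], "drz": [0, 0, 0, 0, 0]}
  jaw: 0
  grip_force: 15

```text
t: 25.2
position: [0.4477, -0.3569, 0.0088]
ee_rot: [0.781, 0.624, -0.0, 0.0]
force: [-0.8, -0.4, 3.2]
gripper_width: 0.022
finger_force: 14.7
```

Request:
shift_gripper:
  increments: {"x": [0, 0, 0, 0], "y": [0, 0, 0, 0], "z": [-0.48, -0.8, -0.8, 0], "drx": [0, 0, 0, 0], "dry": [0, 0, 0, 0], "drz": [0, 0, 0, 0]}

```text
t: 25.7
position: [0.4497, -0.3591, 0.1433]
ee_rot: [0.781, 0.624, 0.0, 0.005]
force: [-0.0, 0.3, -0.3]
gripper_width: 0.0223
finger_force: 14.7
```

```bash
python3 -c "
from h import *
plan(.4411,-.0578,.138,-.277)"
```

```text
tool d [ 0.292  -0.075   0.0031] rz 1.625 q [-0.87  0.13  1.81  0.    1.19 -0.65] yaw 1.348 tilt [ 0.006 -0.007 -1.   ] t 25.7
```

Converted, 0.0584 m is 0.9344, -0.015 m is -0.24, 0.18 rad is 0.09.

Request:
shift_gripper:
  increments: {"x": [0.9344, 0.9344, 0.9344, 0.9344, 0.9344, 0, 0, 0], "y": [-0.24, -0.24, -0.24, -0.24, -0.24, 0, 0, 0], "z": [0, 0, 0, 0, 0, 0, 0, 0], "drx": [0, 0, 0, 0, 0, 0, 0, 0], "dry": [0, 0, 0, 0, 0, 0, 0, 0], "drz": [0, 0, 0, 0, 0, 0.09, 0.09, 0.09]}

```text
t: 26.7
position: [0.4381, -0.0547, 0.1369]
ee_rot: [0.921, 0.391, -0.001, -0.001]
force: [0.4, 0.5, -0.5]
gripper_width: 0.0216
finger_force: 14.7
```

Request:
shift_gripper:
  increments: {"x": [0, 0, 0, 0, 0, 0, 0], "y": [0, 0, 0, 0, 0, 0, 0], "z": [0, 0, 0, 0, 0, 0, 0], "drx": [0, 0, 0, 0, 0, 0, 0], "dry": [0, 0, 0, 0, 0, 0, 0], "drz": [0.09, 0.09, 0.09, 0.09, 0.09, 0.0925, 0]}

```text
t: 27.58
position: [0.4382, -0.0551, 0.1371]
ee_rot: [0.991, -0.137, -0.001, -0.0]
force: [-0.0, 0.3, -0.3]
gripper_width: 0.0223
finger_force: 14.7
```

```bash
python3 -c "
from h import *
plan(.4411,-.0578,.0166,-.277)"
```

```text
tool d [0.0038 0.0018 0.1205] rz 0.002 q [-0.38 -0.19  2.13 -0.    1.2   1.46] yaw -0.275 tilt [-0.002  0.001 -1.   ] t 27.575
```

Careful with the scale: shifts go in shares of 62.5 mm and turns go in shares of 2 rad. That gives: 0.05 m is 0.8, 0.04 m is 0.64.

Request:
shift_gripper:
  increments: {"x": [0.0608, 0, 0, 0, 0, 0, 0], "y": [0.0288, 0, 0, 0, 0, 0, 0], "z": [0.8, 0.64, 0.32, 0.128, 0.064, 0.016, 0], "drx": [0, 0, 0, 0, 0, 0, 0], "dry": [0, 0, 0, 0, 0, 0, 0], "drz": [0, 0, 0, 0, 0, 0, 0]}

```text
t: 28.45
position: [0.4428, -0.0584, 0.0162]
ee_rot: [0.99, -0.138, 0.001, 0.0]
force: [-0.4, -0.5, 0.5]
gripper_width: 0.0222
finger_force: 14.7
```

```bash
python3 -c "
from h import *
plan(.4411,-.0578,.0150,-.277)"
```

```text
tool d [-0.0018 -0.0001  0.0012] rz 0.0 q [-0.39  0.04  2.18  0.    0.92  1.46] yaw -0.277 tilt [ 0.001 -0.001 -1.   ] t 28.45
```

Converted, 0.0015 m is 0.024.

Request:
shift_gripper:
  increments: {"x": [0, 0, 0], "y": [0, 0, 0], "z": [0.024, 0, 0], "drx": [0, 0, 0], "dry": [0, 0, 0], "drz": [0, 0, 0]}

```text
t: 28.82
position: [0.4429, -0.0584, 0.0147]
ee_rot: [0.99, -0.138, 0.001, 0.0]
force: [-1.1, 0.6, 4.9]
gripper_width: 0.0218
finger_force: 14.7
```

Request:
shift_gripper:
  increments: {"x": [0, 0, 0, 0, 0, 0, 0.64, 0.64], "y": [0, 0, 0, 0, 0, 0, 0.72, 0.72], "z": [0, 0, 0, -0.48, -0.8, -0.8, 0, 0], "drx": [0, 0, 0, 0, 0, 0, 0, 0], "dry": [0, 0, 0, 0, 0, 0, 0, 0], "drz": [0, 0, 0, 0, 0, 0, 0, 0]}
  jaw: 0.05

```text
t: 29.82
position: [0.4957, -0.168, 0.1455]
ee_rot: [0.99, -0.138, 0.002, 0.001]
force: [0.5, -0.9, 1.5]
gripper_width: 0.05
finger_force: 0.0
```

Request:
shift_gripper:
  increments: {"x": [0.16, 0, 0, 0], "y": [0.96, 0.96, 0.48, 0], "z": [0, 0, 0, 0], "drx": [0, 0, 0, 0], "dry": [0, 0, 0, 0], "drz": [0, 0, 0, 0]}

```text
t: 30.32
position: [0.4624, -0.3152, 0.1436]
ee_rot: [0.99, -0.14, -0.0, -0.0]
force: [-0.3, 0.6, -0.0]
gripper_width: 0.0501
finger_force: 0.0
```

Run:
```python
from h import *
t=snap('top','t5.png')
cv2.imwrite('pics/c7.png',cv2.resize(t[180:270,300:400],(640,576),interpolation=cv2.INTER_CUBIC))
```

```text
(no output)
```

View pics/c7.png

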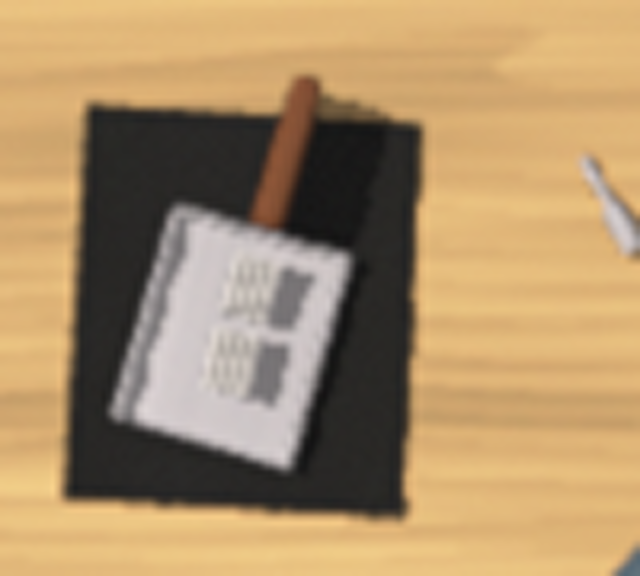

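Both sinks stand upright on the pan, at (253,290) and (230,360). I'll refine the handle position now.

Run:
```python
from h import *
t=cv2.imread('pics/t5.png');s=cv2.imread('pics/s0.png' if 0 else 'pics/s3.png')
def mask(im,x0,x1,y0,y1):
    h=cv2.cvtColor(im,cv2.COLOR_BGR2HSV);m=((h[...,0]<12)&(h[...,1]>100)&(h[...,2]<170)).astype(np.uint8);k=np.zeros_like(m);k[y0:y1,x0:x1]=m[y0:y1,x0:x1];return k
m=mask(t,330,360,185,225);c=max(cv2.findContours(m,0,1)[0],key=cv2.contourArea)
P=np.array([onz('top',p,.04)[:2] for p in cv2.boxPoints(cv2.minAreaRect(c))]);print(P.round(4),P.mean(0))
ys,xs=np.nonzero(m);Q=np.array([onz('top',(x,y),.04)[:2] for x,y in zip(xs,ys)]);u=np.linalg.svd(Q-Q.mean(0))[2][0];print(Q.mean(0),np.arctan(u[1]/u[0]))
ms=mask(s,310,352,220,245);c=max(cv2.findContours(ms,0,1)[0],key=cv2.contourArea);print(cv2.boundingRect(c))
x,y,w,hh=cv2.boundingRect(c);b=[ (x+w-.5,y+.5)]
far=c[c[:,0,0].argmax(),0]; print(far)
# height of the handle's far top end: two views
tp=c; f=cv2.boxPoints(cv2.minAreaRect(max(cv2.findContours(m,0,1)[0],key=cv2.contourArea)));e=f[f[:,1].argsort()[:2]].mean(0);print(e,tri(e,(x+w-.5,y+1)))
plan(.5368,-.085,.12,-.277)
```

```text
[[ 0.5125 -0.0675]
 [ 0.5874 -0.0897]
 [ 0.5817 -0.1089]
 [ 0.5069 -0.0866]] [ 0.54713804 -0.08817137]
[ 0.54319171 -0.08710535] -0.2998995850364376
(319, 226, 29, 15)
[347 238]
[347.5283  192.15091] (array([ 0.58365371, -0.09818133,  0.05658021]), np.float64(0.002039780676626437))
tool d [ 0.0083 -0.2403  0.0237] rz -0.002 q [-0.8   0.1   1.84  0.    1.2   1.05] yaw -0.279 tilt [-0.     0.001 -1.   ] t 30.375
```

Converted, -0.06 m is -0.96, 0.02 m is 0.32, 0.006 rad is 0.003.

Request:
shift_gripper:
  increments: {"x": [0.032, 0.032, 0.032, 0.032, 0, 0], "y": [-0.96, -0.96, -0.96, -0.96, 0, 0], "z": [-0.16, 0, 0, 0, 0.32, 0], "drx": [0, 0, 0, 0, 0, 0], "dry": [0, 0, 0, 0, 0, 0], "drz": [0, 0, 0, 0.003, 0, 0]}

```text
t: 31.12
position: [0.5351, -0.0824, 0.1324]
ee_rot: [0.99, -0.139, -0.002, -0.0]
force: [-0.3, -0.7, 1.0]
gripper_width: 0.0503
finger_force: 0.0
```

```bash
python3 -c "
from h import *
plan(.5368,-.0853,.018,-.285)"
```

```text
tool d [0.0029 0.0024 0.1144] rz 0.005 q [-0.36  0.07  1.89  0.    1.18  1.49] yaw -0.28 tilt [-0.004  0.001 -1.   ] t 31.125
```

Converted, 0.05 m is 0.8, 0.04 m is 0.64, 0.005 rad is 0.0025.

Request:
shift_gripper:
  increments: {"x": [0.032, 0, 0, 0, 0], "y": [0.0384, 0, 0, 0, 0], "z": [0.8, 0.64, 0.32, 0.064, 0], "drx": [0, 0, 0, 0, 0], "dry": [0, 0, 0, 0, 0], "drz": [0.0025, 0, 0, 0, 0]}

```text
t: 31.75
position: [0.5383, -0.0882, 0.0209]
ee_rot: [0.99, -0.144, 0.001, 0.0]
force: [0.7, 0.6, 0.0]
gripper_width: 0.05
finger_force: 0.0
```

Request:
shift_gripper:
  increments: {"x": [0, 0, 0, 0], "y": [0, 0, 0, 0], "z": [0, 0, 0, 0], "drx": [0, 0, 0, 0], "dry": [0, 0, 0, 0], "drz": [0, 0, 0, 0]}
  jaw: 0.03
  grip_force: 60

```text
t: 32.25
position: [0.5378, -0.0879, 0.0202]
ee_rot: [0.99, -0.144, 0.0, 0.0]
force: [-0.2, 0.8, -0.1]
gripper_width: 0.0298
finger_force: 0.0
```

Request:
shift_gripper:
  increments: {"x": [0, 0, 0, 0], "y": [0, 0, 0, 0], "z": [0, 0, 0, 0], "drx": [0, 0, 0, 0], "dry": [0, 0, 0, 0], "drz": [0, 0, 0, 0]}
  jaw: 0
  grip_force: 60

```text
t: 32.75
position: [0.5377, -0.0878, 0.02]
ee_rot: [0.99, -0.144, -0.0, -0.0]
force: [-0.1, 0.1, 0.7]
gripper_width: 0.0158
finger_force: 59.8
```

```bash
python3 -c "
from h import *
plan(.5368,-.0853,.018,-.285)"
```

```text
tool d [-0.0016 -0.0022  0.002 ] rz -0.003 q [-0.37  0.25  1.93  0.    0.96  1.49] yaw -0.288 tilt [-0.  0. -1.] t 32.75
```

Converted, -0.03 m is -0.48, -0.02 m is -0.32.

Request:
shift_gripper:
  increments: {"x": [0, 0, 0, 0, 0, 0, 0, 0], "y": [0, 0, 0, 0, 0, 0, 0, 0], "z": [-0.08, -0.16, -0.32, -0.48, -0.48, -0.48, -0.16, 0], "drx": [0, 0, 0, 0, 0, 0, 0, 0], "dry": [0, 0, 0, 0, 0, 0, 0, 0], "drz": [0, 0, 0, 0, 0, 0, 0, 0]}

```text
t: 33.75
position: [0.5378, -0.0879, 0.1553]
ee_rot: [0.99, -0.144, 0.0, 0.0]
force: [0.6, 0.0, -2.9]
gripper_width: 0.0155
finger_force: 59.8
```

Run:
```python
from h import *
s=snap('side','s6.png')
cv2.imwrite('pics/c8.png',cv2.resize(s[150:290,230:400],(680,560),interpolation=cv2.INTER_CUBIC))
plan(.5368,-.0853,.018,-.285);print(arm.state()['ft_torque'])
```

```text
tool d [-0.0009 -0.0022  0.1362] rz -0.003 q [-0.37  0.05  1.87 -0.    1.22  1.49] yaw -0.288 tilt [-0.001  0.    -1.   ] t 33.8
[ 0.01681713 -0.07586159 -0.02676143]
```

View pics/c8.png

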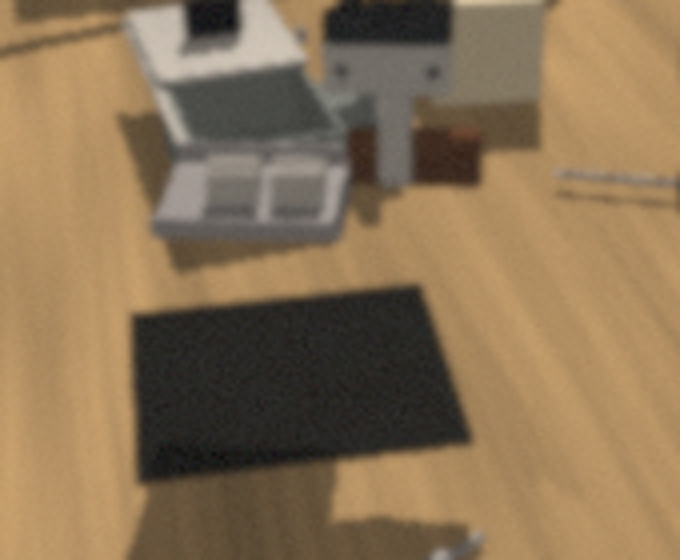

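Both sinks ride on the level scoop, at (230,188) and (297,188), and the box behind it is open. I'll carry the scoop across.

```bash
sed -i 's/BY=.086/BY=.09/' h.py; python3 -c "
from h import *
plan(*box(.166,-.006),.17,.09)"
```

```text
tool d [ 0.0236 -0.3239 -0.0159] rz -0.378 q [-0.37  0.05  1.87 -0.    1.22  1.49] yaw -0.288 tilt [-0.001  0.    -1.   ] t 33.8
```

Converted, -0.03 m is -0.48, -0.02 m is -0.32.

Request:
shift_gripper:
  increments: {"x": [0, 0, 0.032, 0.048, 0.048, 0.048, 0.048, 0.048], "y": [-0.08, -0.192, -0.32, -0.48, -0.48, -0.48, -0.48, -0.48], "z": [-0.096, -0.112, -0.048, 0, 0, 0, 0, 0], "drx": [0, 0, 0, 0, 0, 0, 0, 0], "dry": [0, 0, 0, 0, 0, 0, 0, 0], "drz": [0, 0, 0, 0, 0, 0, 0, 0]}

```text
t: 34.8
position: [0.6075, 0.0891, 0.1709]
ee_rot: [0.99, -0.143, -0.0, -0.0]
force: [0.6, 0.2, -2.2]
gripper_width: 0.0155
finger_force: 59.8
```

Request:
shift_gripper:
  increments: {"x": [0.048, 0.032, 0.024, 0, 0, 0, 0, 0], "y": [-0.48, -0.48, -0.48, -0.352, -0.224, -0.128, -0.048, 0], "z": [0, 0, 0, 0, 0, 0, 0, 0], "drx": [0, 0, 0, 0, 0, 0, 0, 0], "dry": [0, 0, 0, 0, 0, 0, 0, 0], "drz": [0, 0, 0, 0, 0, 0, 0, 0]}

```text
t: 35.8
position: [0.6523, 0.2157, 0.171]
ee_rot: [0.99, -0.144, -0.0, 0.0]
force: [-0.4, -0.0, -2.4]
gripper_width: 0.0156
finger_force: 59.8
```

Request:
shift_gripper:
  increments: {"x": [0, 0, 0, 0, 0, 0, 0, 0], "y": [0, 0, 0, 0, 0, 0, 0, 0], "z": [0, 0, 0, 0, 0, 0, 0, 0], "drx": [0, 0, 0, 0, 0, 0, 0, 0], "dry": [0, 0, 0, 0, 0, 0, 0, 0], "drz": [-0.015, -0.03, -0.035, -0.035, -0.035, -0.025, -0.014, 0]}

```text
t: 36.8
position: [0.6523, 0.2158, 0.171]
ee_rot: [0.999, 0.045, 0.0, -0.0]
force: [0.4, 0.5, -2.6]
gripper_width: 0.0156
finger_force: 59.8
```

Run:
```python
from h import *
s=snap('side','s7.png');t=snap('top','t7.png')
a=cv2.resize(t[150:270,185:305],(400,400),interpolation=cv2.INTER_CUBIC);b=cv2.resize(s[110:230,240:360],(400,400),interpolation=cv2.INTER_CUBIC)
cv2.imwrite('pics/c9.png',np.hstack([a,b]))
plan(*box(.166,-.006),.17,.09)
```

```text
tool d [-0.0004 -0.0002  0.001 ] rz -0.001 q [0.16 0.36 1.48 0.   1.3  1.64] yaw 0.089 tilt [-0.  0. -1.] t 36.9
```

View pics/c9.png

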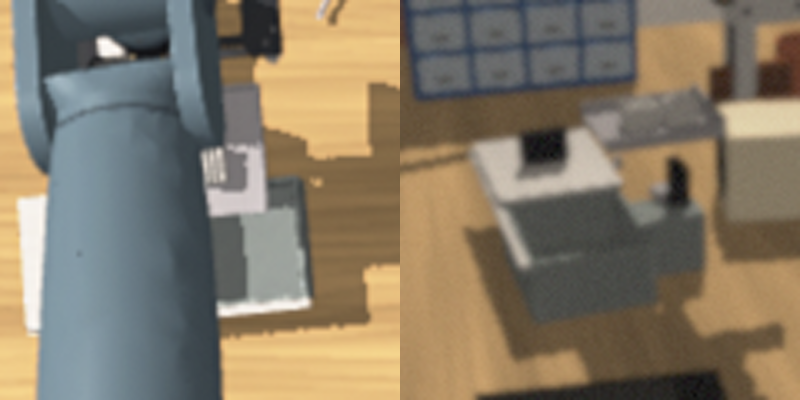

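Run:
```python
from h import *
p=onz('top',(185+268/3.333-.4,150+210/3.333-.4),.16);c,s=np.cos(BY),np.sin(BY)
f=lambda p:np.array([[c,s],[-s,c]])@(p[:2]-BOX)
print('lip right in box',f(p))
for q in((312,300),(303,180)): print('box right rim',f(onz('top',(185+q[0]/3.333-.4,150+q[1]/3.333-.4),.065)))
# poses for tilts
TX=R.from_quat(arm.state()['ee_rot'])
def pose(th,xl,zl): return np.array([xl+.146*np.cos(th)-.017*np.sin(th), zl+.146*np.sin(th)+.017*np.cos(th)])
prev=np.array([.1664,.171]);pt=0
for th,zl in((.1,.15),(.2,.14),(.3,.13),(.4,.12),(.5,.11),(.6,.1),(.7,.09),(.8,.08),(.9,.075),(1.,.075)):
    p=pose(th,.022,zl);d=p-prev
    # tool axes at pt: x=(cos,sin) z=(sin,-cos) in (boxx,z)
    print(th,p.round(3),'dx',round(d@[np.cos(pt),np.sin(pt)],4),'dz',round(d@[np.sin(pt),-np.cos(pt)],4));prev=p;pt=th
```

```text
lip right in box [ 0.02011161 -0.05331349]
box right rim [-0.06330518 -0.07510552]
box right rim [ 0.0528227  -0.07605618]
0.1 [0.166 0.181] dx -0.0008 dz -0.0105
0.2 [0.162 0.186] dx -0.0034 dz -0.0045
0.3 [0.156 0.189] dx -0.0044 dz -0.0047
0.4 [0.15  0.193] dx -0.0054 dz -0.0049
0.5 [0.142 0.195] dx -0.0063 dz -0.0053
0.6 [0.133 0.196] dx -0.0072 dz -0.0057
0.7 [0.123 0.197] dx -0.0081 dz -0.0062
0.8 [0.112 0.197] dx -0.0089 dz -0.0068
0.9 [0.099 0.2  ] dx -0.006 dz -0.011
1.0 [0.087 0.207] dx -0.0024 dz -0.0145
```

Run:
```python
from h import *
def pose(th,xl,zl): return np.array([xl+.146*np.cos(th)-.017*np.sin(th), zl+.146*np.sin(th)+.017*np.cos(th)])
prev=np.array([.1664,.171]);pt=0
for th,zl in((.07,.145),(.14,.138),(.21,.13),(.28,.12),(.35,.11),(.42,.1),(.49,.09),(.55,.083),(.65,.078),(.75,.078),(.85,.078),(.95,.078),(1.02,.078)):
    p=pose(th,.022,zl);d=p-prev
    print(th,p.round(3),'dx',round(d@[np.cos(pt),np.sin(pt)],4),'dz',round(d@[np.sin(pt),-np.cos(pt)],4));prev=p;pt=th
```

```text
0.07 [0.166 0.172] dx 0.0001 dz -0.0012
0.14 [0.164 0.175] dx -0.002 dz -0.0032
0.21 [0.161 0.177] dx -0.0027 dz -0.0022
0.28 [0.158 0.177] dx -0.0036 dz -0.0004
0.35 [0.153 0.176] dx -0.0043 dz -0.0006
0.42 [0.148 0.175] dx -0.005 dz -0.0008
0.49 [0.143 0.174] dx -0.0056 dz -0.001
0.55 [0.138 0.174] dx -0.0046 dz -0.0025
0.65 [0.128 0.18 ] dx -0.005 dz -0.0102
0.75 [0.117 0.19 ] dx -0.0024 dz -0.0145
0.85 [0.106 0.199] dx -0.0024 dz -0.0145
0.95 [0.093 0.207] dx -0.0024 dz -0.0145
1.02 [0.084 0.211] dx -0.0015 dz -0.0102
```

Converted, -0.0056 m is -0.0896, -0.005 m is -0.08, 0.07 rad is 0.035.

Request:
shift_gripper:
  increments: {"x": [0, -0.032, -0.0432, -0.0576, -0.0688, -0.08, -0.0896, -0.0736], "y": [0, 0, 0, 0, 0, 0, 0, 0], "z": [-0.0192, -0.0512, -0.0352, -0.0064, -0.0096, -0.0128, -0.016, -0.04], "drx": [0, 0, 0, 0, 0, 0, 0, 0], "dry": [0.035, 0.035, 0.035, 0.035, 0.035, 0.035, 0.035, 0.03], "drz": [0, 0, 0, 0, 0, 0, 0, 0]}

```text
t: 37.9
position: [0.6228, 0.2134, 0.1734]
ee_rot: [0.961, 0.043, 0.272, -0.012]
force: [-0.0, 0.7, -2.7]
gripper_width: 0.0159
finger_force: 59.8
```

```bash
python3 -c "
from h import *
s=arm.state();c,n=np.cos(BY),np.sin(BY);print(np.array([[c,n],[-n,c]])@(s['position'][:2]-BOX),s['position'][2]);plan(.6,.2,.2)"
```

```text
[ 0.13680412 -0.00611603] 0.17342441305644288
tool d [-0.0065  0.0113 -0.0352] rz None q [ 0.18  0.01  1.95 -0.08  0.63  1.71] yaw 0.09 tilt [ 0.521  0.047 -0.852] t 37.9
```

Converted, -0.0145 m is -0.232, -0.0102 m is -0.1632, 0.1 rad is 0.05.

Request:
shift_gripper:
  increments: {"x": [-0.08, -0.0384, -0.0384, 0, 0, 0], "y": [0, 0, 0, 0, 0, 0], "z": [-0.1632, -0.232, -0.232, 0, 0, 0], "drx": [0, 0, 0, 0, 0, 0], "dry": [0.05, 0.05, 0.05, 0, 0, 0], "drz": [0, 0, 0, 0, 0, 0]}

```text
t: 38.65
position: [0.593, 0.2106, 0.1998]
ee_rot: [0.91, 0.041, 0.412, -0.018]
force: [0.3, 0.3, -1.3]
gripper_width: 0.0158
finger_force: 59.8
```

Run:
```python
from h import *
s=snap('side','s8.png')
cv2.imwrite('pics/c10.png',cv2.resize(s[110:230,240:360],(600,600),interpolation=cv2.INTER_CUBIC))
plan(.6,.2,.2);
```

```text
tool d [0.0044 0.0112 0.0044] rz None q [ 0.2  -0.17  2.19 -0.29  0.29  1.92] yaw 0.089 tilt [ 0.748  0.067 -0.66 ] t 38.7
```

View pics/c10.png

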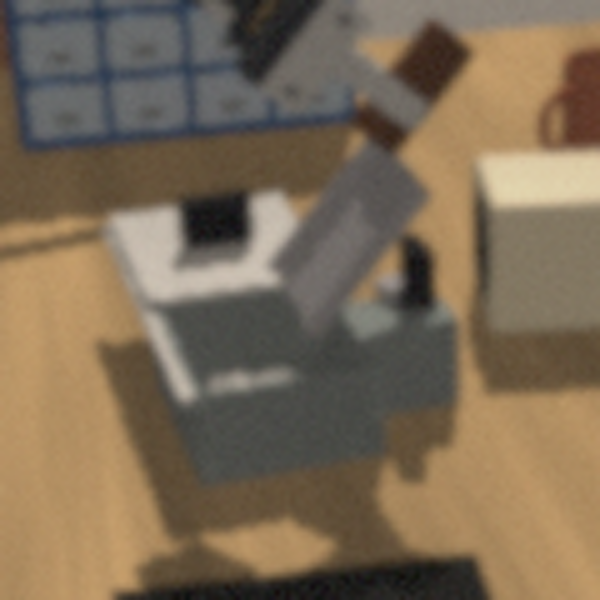

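The tilted pan looks empty: only its bare floor shows at (330,260), with nothing around the box rim. I'll level the scoop and take it back.

Converted, -0.15 rad is -0.075.

Request:
shift_gripper:
  increments: {"x": [0, 0, 0, 0, 0, 0, 0, 0], "y": [0, 0, 0, 0, 0, 0, 0, 0], "z": [0, 0, 0, 0, 0, 0, 0, 0], "drx": [0, 0, 0, 0, 0, 0, 0, 0], "dry": [-0.05, -0.075, -0.075, -0.075, -0.075, -0.05, -0.025, 0], "drz": [0, 0, 0, 0, 0, 0, 0, 0]}

```text
t: 39.7
position: [0.5933, 0.2106, 0.1987]
ee_rot: [0.999, 0.045, 0.001, -0.0]
force: [-0.7, -0.3, -1.7]
gripper_width: 0.0159
finger_force: 59.8
```

```bash
python3 -c "
from h import *
plan(.5377,-.0878,.155,-.288)"
```

```text
tool d [-0.0821  0.2923  0.0435] rz 0.378 q [0.16 0.2  1.62 0.   1.32 1.64] yaw 0.09 tilt [ 0.001  0.    -1.   ] t 39.7
```

Converted, 0.049 m is 0.784, 0.025 m is 0.4.

Request:
shift_gripper:
  increments: {"x": [-0.112, -0.2192, -0.2192, -0.2192, -0.2192, -0.2192, -0.1056, 0], "y": [0.4, 0.784, 0.784, 0.784, 0.784, 0.784, 0.3568, 0], "z": [0, 0, 0, 0, 0, 0, 0, 0.32], "drx": [0, 0, 0, 0, 0, 0, 0, 0], "dry": [0, 0, 0, 0, 0, 0, 0, 0], "drz": [0, 0, 0, 0, 0, 0, 0, 0]}

```text
t: 40.7
position: [0.5374, -0.0901, 0.1807]
ee_rot: [0.999, 0.044, 0.003, 0.001]
force: [0.2, 0.8, -2.1]
gripper_width: 0.0157
finger_force: 59.8
```

Request:
shift_gripper:
  increments: {"x": [0, 0, 0, 0, 0], "y": [0, 0, 0, 0, 0], "z": [0.32, 0, 0, 0, 0], "drx": [0, 0, 0, 0, 0], "dry": [0, 0, 0, 0, 0], "drz": [0.06, 0.07, 0.059, 0, 0]}

```text
t: 41.32
position: [0.5363, -0.0878, 0.1591]
ee_rot: [0.99, -0.143, 0.0, 0.0]
force: [-0.7, 0.6, -2.2]
gripper_width: 0.0156
finger_force: 59.8
```

Run:
```python
from h import *
t=snap('top','t9.png');s=snap('side','s9.png')
a=cv2.resize(t[170:270,185:285],(400,400),interpolation=cv2.INTER_CUBIC);b=cv2.resize(s[125:225,245:345],(400,400),interpolation=cv2.INTER_CUBIC)
cv2.imwrite('pics/c11.png',np.hstack([a,b]))
plan(.5377,-.0878,.020,-.288)
```

```text
tool d [ 0.0013 -0.0004  0.139 ] rz 0.001 q [-0.37  0.04  1.87  0.    1.23  1.49] yaw -0.287 tilt [ 0. -0. -1.] t 41.425
```

View pics/c11.png

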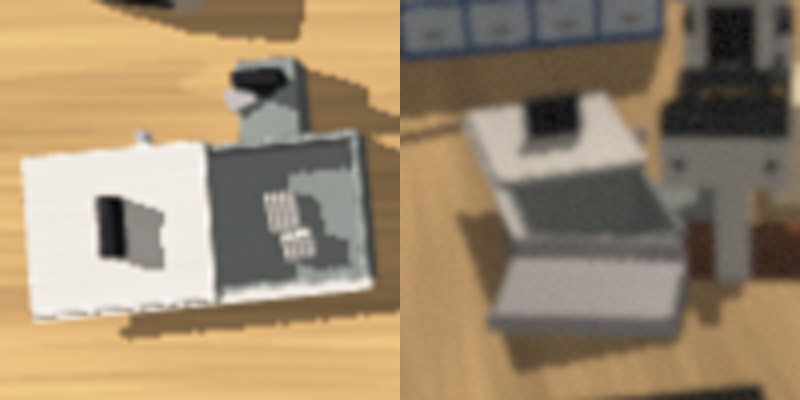

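Both sinks lie in the box, at (282,212) and (297,245), and the scoop is empty. I'll set it down on the mat.

Converted, 0.04 m is 0.64, 0.03 m is 0.48.

Request:
shift_gripper:
  increments: {"x": [0.0208, 0, 0, 0, 0, 0, 0, 0], "y": [0, 0, 0, 0, 0, 0, 0, 0], "z": [0.64, 0.64, 0.48, 0.24, 0.128, 0.048, 0, 0], "drx": [0, 0, 0, 0, 0, 0, 0, 0], "dry": [0, 0, 0, 0, 0, 0, 0, 0], "drz": [0, 0, 0, 0, 0, 0, 0, 0]}

```text
t: 42.42
position: [0.5382, -0.0885, 0.0238]
ee_rot: [0.99, -0.144, 0.001, 0.0]
force: [-0.5, -0.2, -2.3]
gripper_width: 0.016
finger_force: 59.8
```

Request:
shift_gripper:
  increments: {"x": [0, 0, 0], "y": [0, 0, 0], "z": [0.032, 0.016, 0], "drx": [0, 0, 0], "dry": [0, 0, 0], "drz": [0, 0, 0]}

```text
t: 42.8
position: [0.5376, -0.0882, 0.02]
ee_rot: [0.99, -0.144, 0.0, -0.0]
force: [0.2, 0.8, -1.4]
gripper_width: 0.0158
finger_force: 59.8
```

Converted, 0.0005 m is 0.008.

Request:
shift_gripper:
  increments: {"x": [0, 0], "y": [0, 0], "z": [0.008, 0], "drx": [0, 0], "dry": [0, 0], "drz": [0, 0]}

```text
t: 43.05
position: [0.5376, -0.0882, 0.0199]
ee_rot: [0.99, -0.144, -0.0, 0.0]
force: [-2.4, 0.1, 4.1]
gripper_width: 0.0157
finger_force: 59.8
```

Request:
shift_gripper:
  increments: {"x": [0, 0, 0, 0, 0, 0, 0, 0], "y": [0, 0, 0, 0, 0, 0, 0, 0], "z": [0, 0, 0, -0.32, -0.64, -0.8, -0.8, 0], "drx": [0, 0, 0, 0, 0, 0, 0, 0], "dry": [0, 0, 0, 0, 0, 0, 0, 0], "drz": [0, 0, 0, 0, 0, 0, 0, 0]}
  jaw: 0.05
  grip_force: 25

```text
t: 44.05
position: [0.5404, -0.0893, 0.1844]
ee_rot: [0.99, -0.144, 0.005, 0.001]
force: [1.3, -0.1, 0.3]
gripper_width: 0.0498
finger_force: 0.0
```

```bash
python3 -c "
from h import *
plan(.4747,.3313,.18,.09)"
```

```text
tool d [-0.1825 -0.3846  0.0024] rz -0.378 q [-0.37  0.02  1.85 -0.    1.27  1.49] yaw -0.288 tilt [ 0.009 -0.004 -1.   ] t 44.05
```

Converted, -0.0481 m is -0.7696, -0.0228 m is -0.3648.

Request:
shift_gripper:
  increments: {"x": [-0.3648, -0.3648, -0.3648, -0.3648, -0.3648, -0.3648, -0.3648, -0.3648], "y": [-0.7696, -0.7696, -0.7696, -0.7696, -0.7696, -0.7696, -0.7696, -0.7696], "z": [0, 0, 0, 0, 0, 0, 0, 0], "drx": [0, 0, 0, 0, 0, 0, 0, 0], "dry": [0, 0, 0, 0, 0, 0, 0, 0], "drz": [0, 0, 0, 0, 0, 0, 0, 0]}

```text
t: 45.05
position: [0.4708, 0.3339, 0.1777]
ee_rot: [0.99, -0.144, -0.001, 0.001]
force: [0.3, 0.0, 0.8]
gripper_width: 0.0501
finger_force: 0.0
```

Request:
shift_gripper:
  increments: {"x": [0, 0, 0, 0, 0], "y": [0, 0, 0, 0, 0], "z": [0, 0, 0, 0, 0], "drx": [0, 0, 0, 0, 0], "dry": [0, 0, 0, 0, 0], "drz": [-0.09, -0.09, -0.009, 0, 0]}

```text
t: 45.68
position: [0.472, 0.3323, 0.1791]
ee_rot: [0.999, 0.044, -0.0, 0.0]
force: [0.4, 0.1, 0.3]
gripper_width: 0.05
finger_force: 0.0
```

```bash
python3 -c "
from h import *
plan(.4747,.3313,.082,.09)
t=snap('top','t10.png')
b=cv2.resize(t[180:270,300:400],(640,576),interpolation=cv2.INTER_CUBIC)
cv2.imwrite('pics/c12.png',b)"
```

```text
tool d [0.0027 0.0012 0.0971] rz -0.002 q [0.42 0.1  1.77 0.   1.27 1.9 ] yaw 0.088 tilt [-0. -0. -1.] t 45.675
```

Converted, 0.04 m is 0.64, 0.015 m is 0.24.

Request:
shift_gripper:
  increments: {"x": [0.0432, 0, 0, 0, 0], "y": [0.0192, 0, 0, 0, 0], "z": [0.64, 0.64, 0.24, 0.048, 0], "drx": [0, 0, 0, 0, 0], "dry": [0, 0, 0, 0, 0], "drz": [0, 0, 0, 0, 0]}

```text
t: 46.35
position: [0.4758, 0.3321, 0.0829]
ee_rot: [0.999, 0.045, 0.001, -0.0]
force: [0.1, -0.5, -0.1]
gripper_width: 0.0502
finger_force: 0.0
```

Request:
shift_gripper:
  increments: {"x": [0, 0, 0, 0], "y": [0, 0, 0, 0], "z": [0, 0, 0, 0], "drx": [0, 0, 0, 0], "dry": [0, 0, 0, 0], "drz": [0, 0, 0, 0]}
  jaw: 0
  grip_force: 25

```text
t: 46.85
position: [0.4749, 0.3312, 0.0815]
ee_rot: [0.999, 0.045, 0.0, 0.0]
force: [0.3, -3.4, 5.5]
gripper_width: 0.0139
finger_force: 25.1
```

Request:
shift_gripper:
  increments: {"x": [0, 0, 0, 0, 0, 0, 0, 0], "y": [0.24, 0.32, 0.32, 0.32, 0.32, 0.256, 0.16, 0], "z": [0, 0, 0, 0, 0, 0, 0, 0], "drx": [0, 0, 0, 0, 0, 0, 0, 0], "dry": [0, 0, 0, 0, 0, 0, 0, 0], "drz": [0, 0, 0, 0, 0, 0, 0, 0]}

```text
t: 47.85
position: [0.4864, 0.2097, 0.0816]
ee_rot: [0.999, 0.045, 0.001, 0.001]
force: [5.0, -0.9, -0.9]
gripper_width: 0.014
finger_force: 25.0
```

Request:
shift_gripper:
  increments: {"x": [0, 0, 0], "y": [0.048, 0.032, 0], "z": [0, 0, 0], "drx": [0, 0, 0], "dry": [0, 0, 0], "drz": [0, 0, 0]}

```text
t: 48.22
position: [0.4867, 0.2068, 0.0816]
ee_rot: [0.999, 0.045, 0.001, -0.001]
force: [5.6, 5.1, -2.5]
gripper_width: 0.0137
finger_force: 25.0
```

```bash
python3 -c "
from h import *
plan(.4865,.2072,.082,.09)"
```

```text
tool d [-0.0001 -0.0004 -0.0004] rz -0.0 q [0.19 0.11 1.95 0.   1.07 1.67] yaw 0.09 tilt [ 0.002  0.002 -1.   ] t 48.225
```

Converted, 0.002 m is 0.032.

Request:
shift_gripper:
  increments: {"x": [0, 0, 0], "y": [0.032, 0, 0], "z": [0, 0, 0], "drx": [0, 0, 0], "dry": [0, 0, 0], "drz": [0, 0, 0]}

```text
t: 48.6
position: [0.4867, 0.2067, 0.0816]
ee_rot: [0.999, 0.045, 0.001, -0.003]
force: [5.5, 13.2, -4.5]
gripper_width: 0.0141
finger_force: 25.0
```

Request:
shift_gripper:
  increments: {"x": [0, 0, 0, 0, 0, 0, 0], "y": [-0.032, 0, 0, 0, 0, 0, 0], "z": [0, 0, 0, -0.48, -0.64, -0.64, 0], "drx": [0, 0, 0, 0, 0, 0, 0], "dry": [0, 0, 0, 0, 0, 0, 0], "drz": [0, 0, 0, 0, 0, 0, 0]}
  jaw: 0.05

```text
t: 49.48
position: [0.4882, 0.2063, 0.1951]
ee_rot: [0.999, 0.045, 0.003, -0.0]
force: [0.3, 0.5, -0.3]
gripper_width: 0.0502
finger_force: 0.0
```

```bash
python3 -c "
from h import *
plan(.5905,.2175,.185,1.66)"
```

```text
tool d [ 0.1028 -0.002   0.0108] rz -1.57 q [ 0.19 -0.03  1.88 -0.    1.29  1.67] yaw 0.09 tilt [ 0.007  0.001 -1.   ] t 49.475
```

Converted, 0.0514 m is 0.8224, -0.001 m is -0.016, -0.18 rad is -0.09.

Request:
shift_gripper:
  increments: {"x": [0.8224, 0.8224, 0, 0, 0, 0, 0, 0], "y": [-0.016, -0.016, 0, 0, 0, 0, 0, 0], "z": [0, 0, 0, 0, 0, 0, 0, 0], "drx": [0, 0, 0, 0, 0, 0, 0, 0], "dry": [0, 0, 0, 0, 0, 0, 0, 0], "drz": [0, 0, -0.09, -0.09, -0.09, -0.09, -0.09, -0.09]}

```text
t: 50.48
position: [0.5872, 0.2169, 0.1893]
ee_rot: [0.832, 0.554, -0.002, -0.001]
force: [-0.9, 0.6, -0.3]
gripper_width: 0.0499
finger_force: 0.0
```

Request:
shift_gripper:
  increments: {"x": [0, 0, 0, 0, 0], "y": [0, 0, 0, 0, 0], "z": [0, 0, 0, 0, 0], "drx": [0, 0, 0, 0, 0], "dry": [0, 0, 0, 0, 0], "drz": [-0.09, -0.09, -0.06, 0, 0]}

```text
t: 51.1
position: [0.5878, 0.2171, 0.1904]
ee_rot: [0.679, 0.734, -0.001, -0.0]
force: [0.4, -0.6, 0.1]
gripper_width: 0.0501
finger_force: 0.0
```

```bash
python3 -c "
from h import *
plan(.592,.217,.085,1.65)"
```

```text
tool d [-0.0004  0.0043  0.1054] rz -0.002 q [ 0.17  0.21  1.63 -0.    1.31  0.1 ] yaw 1.648 tilt [-0.002 -0.    -1.   ] t 51.1
```

Converted, 0.04 m is 0.64, 0.02 m is 0.32.

Request:
shift_gripper:
  increments: {"x": [0, 0, 0, 0, 0], "y": [0.064, 0, 0, 0, 0], "z": [0.64, 0.64, 0.32, 0.08, 0], "drx": [0, 0, 0, 0, 0], "dry": [0, 0, 0, 0, 0], "drz": [0, 0, 0, 0, 0]}

```text
t: 51.72
position: [0.593, 0.2178, 0.0874]
ee_rot: [0.679, 0.734, 0.001, 0.0]
force: [0.1, -0.7, -0.2]
gripper_width: 0.0502
finger_force: 0.0
```

Request:
shift_gripper:
  increments: {"x": [0, 0, 0, 0], "y": [0, 0, 0, 0], "z": [0, 0, 0, 0], "drx": [0, 0, 0, 0], "dry": [0, 0, 0, 0], "drz": [0, 0, 0, 0]}
  jaw: 0
  grip_force: 25

```text
t: 52.22
position: [0.5918, 0.2176, 0.0866]
ee_rot: [0.679, 0.735, -0.001, -0.0]
force: [-6.3, -0.6, 10.8]
gripper_width: 0.0138
finger_force: 24.9
```

```bash
python3 -c "
from h import *
plan(.592,.217,.085,3.23);print(arm.state()['ft_torque'])"
```

```text
tool d [-0.0006  0.0002  0.0016] rz -1.58 q [0.17 0.33 1.69 0.   1.13 0.09] yaw 1.65 tilt [-0.001 -0.    -1.   ] t 52.225
[-0.22310021  0.83841945  0.19750724]
```

Converted, -0.001 m is -0.016, -0.15 rad is -0.075.

Request:
shift_gripper:
  increments: {"x": [0, 0, 0, 0, 0, 0, 0], "y": [-0.016, 0, 0, 0, 0, 0, 0], "z": [0, 0, 0, 0, 0, 0, 0], "drx": [0, 0, 0, 0, 0, 0, 0], "dry": [0, 0, 0, 0, 0, 0, 0], "drz": [-0.05, -0.075, -0.075, -0.075, -0.075, -0.05, 0]}

```text
t: 53.1
position: [0.5912, 0.2173, 0.0867]
ee_rot: [0.339, 0.941, -0.0, -0.0]
force: [-1.7, -1.1, 1.9]
gripper_width: 0.0135
finger_force: 25.0
```

```bash
python3 -c "
from h import *
plan(.5912,.217,.085,3.23);print(arm.state()['ft_torque'])"
```

```text
tool d [-0.0002 -0.0002  0.0017] rz -0.781 q [ 0.17  0.33  1.69 -0.    1.13 -0.71] yaw 2.449 tilt [-0.    -0.001 -1.   ] t 53.1
[-0.29042664  0.30137675  0.035452  ]
```

Converted, -0.15 rad is -0.075.

Request:
shift_gripper:
  increments: {"x": [0, 0, 0, 0, 0, 0, 0, 0], "y": [0, 0, 0, 0, 0, 0, 0, 0], "z": [0, 0, 0, 0, 0, 0, 0, 0], "drx": [0, 0, 0, 0, 0, 0, 0, 0], "dry": [0, 0, 0, 0, 0, 0, 0, 0], "drz": [-0.075, -0.075, -0.075, -0.075, -0.05, -0.04, -0.015, 0]}

```text
t: 54.1
position: [0.591, 0.2168, 0.0866]
ee_rot: [-0.057, 0.998, -0.001, -0.001]
force: [-3.2, -3.6, 4.9]
gripper_width: 0.014
finger_force: 25.3
```

```bash
python3 -c "
from h import *
plan(.5912,.217,.085,3.23);print(arm.state()['ft_torque'],arm.state()['force'])"
```

```text
tool d [-0.0002  0.0002  0.0016] rz 0.027 q [ 0.17  0.33  1.69 -0.    1.13 -1.51] yaw -3.027 tilt [-0.001 -0.001 -1.   ] t 54.1
[-0.74368865  0.55617126 -0.49317201] [-3.17483139 -3.56884964  4.87573199]
```

Converted, -0.05 m is -0.8, -0.03 m is -0.48.

Request:
shift_gripper:
  increments: {"x": [0, 0, 0, 0, 0, 0, 0], "y": [0, 0, 0, 0, 0, 0, 0], "z": [0, 0, 0, -0.48, -0.64, -0.8, 0], "drx": [0, 0, 0, 0, 0, 0, 0], "dry": [0, 0, 0, 0, 0, 0, 0], "drz": [0, 0, 0, 0, 0, 0, 0]}
  jaw: 0.05

```text
t: 54.98
position: [0.5942, 0.2183, 0.212]
ee_rot: [-0.059, 0.998, 0.001, 0.005]
force: [0.3, -0.0, 0.2]
gripper_width: 0.0502
finger_force: 0.0
```

Request:
shift_gripper:
  increments: {"x": [0, 0, 0, 0, 0, 0, 0, 0], "y": [-0.96, -0.96, -0.96, -0.96, -0.96, -0.96, -0.96, -0.96], "z": [0, 0, 0, 0, 0, 0, 0, 0], "drx": [0, 0, 0, 0, 0, 0, 0, 0], "dry": [0, 0, 0, 0, 0, 0, 0, 0], "drz": [0, 0, 0, 0, 0, 0, 0, 0]}

```text
t: 55.98
position: [0.6474, -0.2606, 0.2046]
ee_rot: [-0.059, 0.998, 0.001, -0.001]
force: [0.7, 0.5, 0.5]
gripper_width: 0.0502
finger_force: 0.0
```

Run:
```python
from h import *
t=snap('top','t11.png');t0=cv2.imread('pics/top0.png')
b=cv2.imread('pics/c12.png')
a=cv2.resize(t[170:270,185:285],(400,400),interpolation=cv2.INTER_CUBIC)
cv2.imwrite('pics/c13.png',np.hstack([a,cv2.resize(b,(400,400))]))
```

```text
(no output)
```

View pics/c13.png

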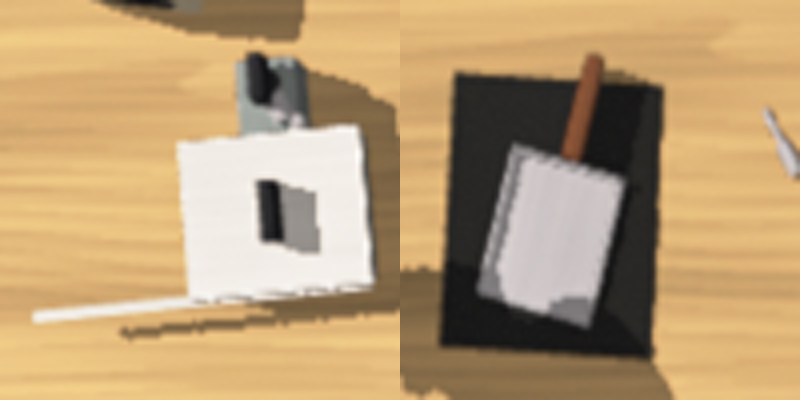

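The lid is shut with its tab at (270,212). The knob bar lies along the box again at (260,80), as at the start, and the empty scoop lies flat on the mat at (555,235). I'm handing the job in.

Request:
shift_gripper:
  increments: {"x": [0, 0, 0, 0], "y": [0, 0, 0, 0], "z": [0, 0, 0, 0], "drx": [0, 0, 0, 0], "dry": [0, 0, 0, 0], "drz": [0, 0, 0, 0]}

```text
t: 56.52
position: [0.6481, -0.2579, 0.2065]
ee_rot: [-0.06, 0.998, -0.0, 0.0]
force: [0.1, -0.5, -0.9]
gripper_width: 0.0504
finger_force: 0.0
```

```bash
python3 -c "
from cell import arm
print(arm.close_job())"
```

```text
the job is handed in; nothing more can be done
None
```

The job is handed in, with no verdict returned: I found two small heatsinks, set each on the scoop with the gripper, and tipped both into the box together; the scoop is flat on its mat, the lid shut and the knob clamped, at 56.5 s.

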